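# Turn the culture dishes lid-down and stack them in the incubation cradle

### The job

The two lidded culture dishes on the sloping rack must go into the incubator upside down. Turn each one over without letting its lid come off, and stack them both lid-down on the sloping bed of the cradle, slid gently under the overhanging toe; the first dish pushes the sliding foot all the way down to its stop, and both end up resting fully home against the foot. Do not drop the dishes or press them hard on the cradle or on each other, and leave the bottles and the jar alone.

Things in the scene. Friction and masses are not known exactly. Their poses are not given: they have to be found in the camera images.
- rack_bed: Fixed aluminium rack (right), sloping 58 deg below level. Origin on the slope midway between two nests, 92 mm up; z square to the slope (up, away from robot), x down the slope, y level. Nests at y = -65 and +65 mm: tongues 40 mm wide, x -22 to +36, 6 mm thick, legs beneath. An 18 mm high fence with its face at x = +30 mm carries the dishes; up the slope and beside the tongues all is open.
- cradle_bed: Fixed cradle (left), one tongue 40 mm wide, x -22 to +58, sloping 58 deg below level. Origin on the slope under the centre of a dish that is home, 92 mm up; z square to the slope (up, away from robot), x down it, y level. A fixed toe 36 mm wide, underside 54 mm above the slope, reaches from a post at x = +50 back to +20 mm, so overhangs two stacked dishes (48 mm) by 10 mm. Open up the slope (-x).
- foot (a joint): Position of the sliding grey foot of the cradle: 0 = down at its stop (home), up to 0.03 m = pushed up the slope. It stays where it is left; about 4 N of friction must be overcome to push it down, then the stop is felt as a sudden rise of force.
- foot_tip (a point): Middle of the foot's shallow vee, 24.5 mm above the slope, 30 mm down-slope of the centre of a dish resting in the vee; moves with the foot, at x = +30 mm of cradle_bed when home. The foot is 46 mm high, two upright facets at +-20 deg touch a 60 mm dish; it fits under the toe.
- dish_a: White base of a closed round dish, 60 mm across, 15 mm high, 50-100 g. Origin at the centre of its underside, z towards its lid. Closed it is 24 mm thick, flush outside, seam 15 mm up: pads 22 mm wide centred 12 mm up hold both parts. Starts lid up in a nest of the rack, flat on the slope, rim on the fence, up to 8 mm sideways of the nest's middle (centre at x = 0 of rack_bed).
- lid_a: Grey lid of dish_a, 60 mm across, 9 mm thick, 30 g nominal. Origin at the centre of the seam face, z away from the base. It is loose: a spigot 49 mm across and 4 mm deep drops into the base with about 1.5 mm of play all round, nothing clips.
- rim_a (a point): Centre of the rim of dish_a, 15 mm above its underside; the origin of lid_a lies here when the dish is closed.
- dish_b: White base of the other dish, exactly like dish_a, in the other nest.
- lid_b: Grey lid of dish_b, exactly like lid_a.
- rim_b (a point): Centre of the rim of dish_b, 15 mm above its underside; the origin of lid_b lies here when that dish is closed.
- amber_bottle: Bystander: amber bottle, 60 mm across, 150 mm tall, standing; origin at the centre of its underside.
- white_bottle: Bystander: white bottle, 50 mm across, 130 mm tall, standing; origin at the centre of its underside.
- cream_jar: Bystander: glass jar with black cap, 60 mm across, 50 mm tall, standing; origin at the centre of its underside.
Not all that is in view belongs to the job. Leave any orange, purple or red look-alike of the dish_a alone.

How it is judged:
By the outcome, as a careful person would: the job done as asked, in the order asked, and still so for the second after the job is handed in, with the robot touching nothing.
It also fails if it takes over 61 s, if anything falls off the work surface, if the arm or the gripper's body presses on something with over 40 N, if the wrist force passes 120 N, or if a joint passes its speed limit or range.

### The arm

A 7-joint arm with a two-finger parallel gripper is mounted at the origin on the work surface. World frame = base frame: x ahead of the robot, y to its left, z up, the work surface at z = 0. Lengths are in m, angles in rad, forces in N, time in s.
With the tool pointing down it reaches from about 0.4 to 0.75 m from the base axis. Payload 19.5 kg.
Tool frame: the origin (TCP) lies at the very end of the fingers, on their centre line; the grasp point (between the pads) lies 19 mm behind it (hold_point_z is the distance from the TCP to the grasp point, in m); z points along the fingers, y is the line along which they close (so a half turn about z gives the same grasp; the last joint's range is limited). The gripper opens to 85 mm and grips with 20 to 120 N. Pads are 22 mm wide; open, the fingers measure 114 mm over their backs; the gripper's body (76 mm by 85 mm) begins 54 mm behind the grasp point. The pads swing forward as they close: fully open they stand 13 mm farther back than shut.
Start: joints at [1.281, 0.707, -0.028, 1.485, 0.022, 0.951, -0.075], TCP at [0.141, -0.557, 0.211] pointing down, gripper open.
Joint ranges: [-2.71, 2.71], [-0.32, 2.16], [-1.57, 1.52], [0, 2.45], [-1.46, 4.6], [0, 2.02], [-2.83, 2.83]. Speed limits (rad/s): [1.89, 1.89, 2.57, 2.57, 3.01, 3.01, 3.01].

### API

Orientations are given as a rotation vector (axis times angle).
In Python, from station import * gives the robot as it stands.
- The arm moves only by the tool arm_command, never from a script. Its argument "motion" is one flat list of numbers, 7 for each row, row after row: the shift along the tool's x, y, z in units of 40 mm (1.0 is 40 mm), then the turn, a rotation vector about the tool's x, y, z in units of 6 degrees (1.0 is 6 degrees), then the closure, from -1 (fully open) to 1 (shut). In form: [x, y, z, rx, ry, rz, jaw, x, y, z, rx, ry, rz, jaw, ...]. A call has 1 to 10 rows; each row shifts and turns the commanded pose from where the row before left it, along the tool's axes as they then stand; what a row does not reach is not made up. A row lasts 1/8 s, in which the tool goes at most 62.5 mm and 10.7 degrees, less where a joint would pass 70% of its speed; a pose out of reach is approached as far as the arm can. A call is refused whole if a number of a shift passes 1 or a number of a turn 1, either way. A call with a gripper value outside its range is refused whole. The fingers move at their own pace and stop on an object; "squeeze" is the grip in N (left out, the last holds). Time passes only in rows, so rows that do not move let the fingers close. It gives the time, the measured TCP pose, the force, the opening and the grip force at its end, in the units of the state.
- observe(): the state, without advancing time (a new reading comes with each control period).
- snapshot(name): name is "scene" or "side" or "wrist"; returns a dict with "pixels" (420x560x3 uint8, blue, green, red), "range_z" (420x560 float32, m along the optical axis (not along the pixel's ray), 0 where there is no reading), "K" (3x3 intrinsics, pixels), "R" (3x3) and "t" (3): a world point X has camera coordinates R X + t. Camera axes: x right, y down, z forward; pixel columns grow to the right and rows downward; lengths in m; the calibration is good to about 2 mm. A picture is of the moment at which its call begins.
- job_done(): hands the job in; it is judged then, once.
The state is a dict: "time_s": time; "q": joint angles; "qd": joint speeds; "effort": joint torques, N m; "position": TCP position; "orientation": TCP orientation; "force": force on the tool from outside, world axes, zero at the start; "moment": the same for the moment, N m; "finger_gap": finger opening in m; "grip_force": force on a finger pad.
Only numpy, scipy, OpenCV 4.12 (cv2) and the standard library are available. Lean on these libraries where they do the work, as an engineer would, in place of code of your own. Each camera call takes 0.05 s, during which the arm holds its last target. There are 200 camera calls.

## Working session

There is one attempt and no reset: what is moved stays moved. The work goes in short steps, Python scripts to look and compute and a tool call to move; the robot and the scene stay as the last step left them, time stands still between calls to the robot, and variables do not carry over. Pictures are saved under pics/ and viewed, at most 10 in all, crops included, and the job is handed in when it is done.

Besides the shell and the picture viewer there is one more tool, called after ">>>" as name(argument=value, ...) on one line, values as JSON. arm_command: Moves the arm, as the interface text tells. Its arguments: {"type":"object","properties":{"motion":{"type":"array"},"squeeze":{"type":"number"}},"required":["motion"]}

```bash
mkdir -p pics; ls; python3 - <<'E'
from station import *
import cv2,numpy as np
s=observe();print({k:np.round(v,3).tolist() for k,v in s.items()})
for n in("scene","side"):
    d=snapshot(n);cv2.imwrite(f"pics/{n}0.png",d["pixels"]);np.savez(f"{n}0.npz",**d)
    print(n,d["K"].round(1).tolist(),d["R"].round(3).tolist(),d["t"].round(3).tolist())
a=cv2.imread("pics/scene0.png")
E
```

```text
pics
{'time_s': 0.0, 'q': [1.281, 0.707, -0.028, 1.485, 0.022, 0.951, -0.075], 'qd': [-0.001, -0.0, -0.001, 0.001, -0.001, -0.0, 0.002], 'effort': [-0.0, -88.323, 1.234, -23.617, 0.017, 0.007, -0.0], 'position': [0.141, -0.557, 0.21], 'orientation': [-3.117, -0.388, 0.0], 'force': [0.003, -0.128, 0.723], 'moment': [0.029, -0.007, -0.03], 'grip_force': 0.0, 'finger_gap': 0.085}
scene [[405.0, 0.0, 271.3], [0.0, 405.0, 210.4], [0.0, 0.0, 1.0]] [[-0.331, 0.943, 0.004], [0.731, 0.259, -0.632], [-0.597, -0.207, -0.775]] [0.277, -0.425, 1.654]
side [[383.4, 0.0, 276.1], [0.0, 383.4, 207.8], [0.0, 0.0, 1.0]] [[0.989, -0.15, 0.009], [-0.096, -0.672, -0.734], [0.116, 0.725, -0.679]] [-0.656, 0.113, 0.968]
```

View pics/scene0.png

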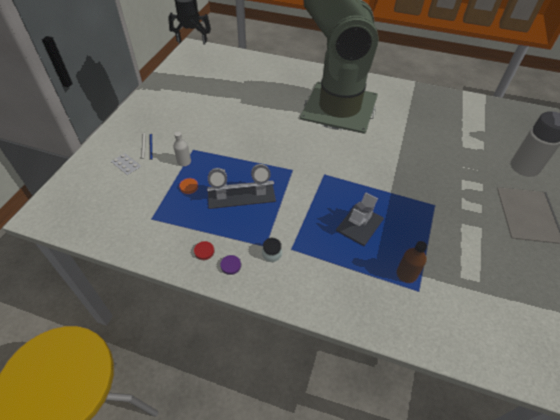

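View pics/side0.png

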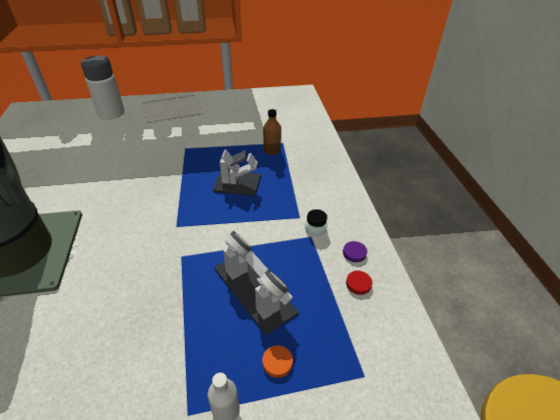

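```bash
cat > h.py <<'E'
import numpy as np,cv2
from scipy.spatial.transform import Rotation as Ro
def cloud(d):
    K,R,t,z=d["K"],d["R"],d["t"],d["range_z"]
    v,u=np.mgrid[:z.shape[0],:z.shape[1]]
    c=np.stack([(u-K[0,2])/K[0,0]*z,(v-K[1,2])/K[1,1]*z,z],-1)
    P=(c-t)@R; P[z<=0]=np.nan
    return P
def proj(d,X):
    c=np.asarray(X)@d["R"].T+d["t"]; p=c@d["K"].T; return p[...,:2]/p[...,2:]
E
python3 - <<'E'
from h import *
S=dict(np.load("scene0.npz"));D=dict(np.load("side0.npz"))
def crop(d,x0,y0,x1,y1,k): return cv2.resize(d["pixels"][y0:y1,x0:x1],None,fx=k,fy=k,interpolation=cv2.INTER_CUBIC)
a=crop(S,195,155,295,215,4);b=crop(S,330,185,395,245,4.6)
c=crop(D,205,225,305,335,4);e=crop(D,205,140,270,200,4.6)
im=np.zeros((600,800,3),np.uint8)
for g,x,y in((a,0,0),(b,0,245),(c,400,0),(e,430,300)):
    g=g[:min(g.shape[0],600-y),:800-x]; im[y:y+g.shape[0],x:x+g.shape[1]]=g
# put e last may overlap c bottom; c trimmed
cv2.imwrite("pics/crops.png",im)
P=cloud(S);Q=cloud(D)
for n,C,(x0,y0,x1,y1) in(("rackS",P,(195,155,295,215)),("cradS",P,(330,185,395,245)),("rackD",Q,(205,225,305,335)),("cradD",Q,(205,140,270,200))):
    p=C[y0:y1,x0:x1].reshape(-1,3);p=p[(p[:,2]>.05)]
    print(n,len(p),np.nanpercentile(p,[2,50,98],axis=0).round(3).tolist())
for u,v in((217,178),(261,174)): print(P[v-1:v+2,u-1:u+2].reshape(-1,3).mean(0).round(3))
E
```

```text
rackS 829 [[0.545, -0.275, 0.064], [0.599, -0.193, 0.099], [0.645, -0.105, 0.126]]
cradS 487 [[0.539, 0.172, 0.056], [0.585, 0.199, 0.093], [0.632, 0.226, 0.108]]
rackD 1803 [[0.526, -0.286, 0.051], [0.591, -0.201, 0.089], [0.645, -0.13, 0.128]]
cradD 630 [[0.53, 0.166, 0.051], [0.576, 0.193, 0.085], [0.632, 0.222, 0.109]]
[ 0.626 -0.252  0.105]
[ 0.564 -0.13   0.105]
```

View pics/crops.png

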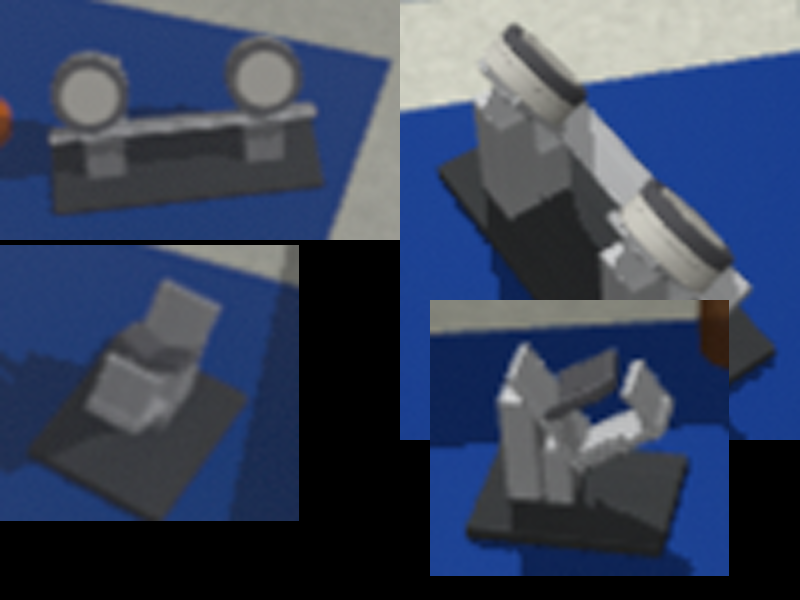

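```bash
python3 - <<'E'
from h import *
S=dict(np.load("scene0.npz"));D=dict(np.load("side0.npz"))
P=cloud(S);Q=cloud(D)
th=np.radians(58)
def fr(psi):
    return np.array([[np.cos(th)*np.cos(psi),np.cos(th)*np.sin(psi),-np.sin(th)],[-np.sin(psi),np.cos(psi),0],[np.sin(th)*np.cos(psi),np.sin(th)*np.sin(psi),np.cos(th)]])
def pl(p):
    c=p.mean(0);u,s,v=np.linalg.svd(p-c);n=v[2]*np.sign(v[2][2]);return c,n,s[2]/len(p)**.5
def show(n,p):
    for _ in range(4):
        c,nn,r=pl(p);p=p[abs((p-c)@nn)<max(2*r,.0008)]
    print(n,len(p),"c",c.round(4),"tilt",np.degrees(np.arccos(nn[2])).round(1),"yaw",np.degrees(np.arctan2(nn[1],nn[0])).round(1),"rms",r.round(5));return p
def disc(C,u,v,r):
    U,V=np.meshgrid(np.arange(560),np.arange(420));p=C[(U-u)**2+(V-v)**2<r*r];return p[~np.isnan(p[:,0])]
show("lidR",disc(P,217.5,178,7));show("lidL",disc(P,261,174,7))
def poly(C,pts):
    m=np.zeros((420,560),np.uint8);cv2.fillPoly(m,[np.round(pts).astype(int)],1);p=C[m>0];return p[~np.isnan(p[:,0])]
f=lambda a:np.array([[330+x/4.6,185+(y-245)/4.6] for x,y in a])
g=lambda a:np.array([[205+(x-430)/4.6,140+(y-300)/4.6] for x,y in a])
show("tongS",poly(P,f([(168,293),(210,312),(194,338),(155,325)])))
show("toeS",poly(P,f([(108,362),(160,378),(140,420),(95,400)])))
show("tongD",poly(Q,g([(525,358),(545,395),(540,412),(515,375)])))
k=lambda a:np.array([[205+(x-400)/4,225+y/4] for x,y in a])
show("lidD_far",poly(Q,k([(517,30),(575,85),(575,95),(520,50)])))
for C,n,bx in((P,'S',(330,185,395,245)),(Q,'D',(205,140,270,200)),(P,'rS',(195,155,295,215)),(Q,'rD',(205,225,305,335))):
    x0,y0,x1,y1=bx;p=C[y0:y1,x0:x1].reshape(-1,3);
    q=p[(p[:,2]>.003)&(p[:,2]<.02)]; r=cv2.minAreaRect((q[:,:2]*1000).astype(np.float32));print("base",n,r,np.median(q[:,2]))
E
```

```text
lidR 129 c [ 0.625  -0.2492  0.1048] tilt 59.2 yaw 28.6 rms 0.00191
lidL 128 c [ 0.5638 -0.1294  0.1048] tilt 59.6 yaw 27.9 rms 0.00176
tongS 68 c [0.55  0.211 0.096] tilt 62.6 yaw -11.6 rms 0.00167
toeS 113 c [0.6199 0.188  0.0928] tilt 58.3 yaw -14.5 rms 0.00181
tongD 33 c [0.5475 0.1958 0.0972] tilt 60.5 yaw -12.1 rms 0.00069
lidD_far 75 c [ 0.5619 -0.1506  0.1199] tilt 50.6 yaw 19.8 rms 0.00151
base S ((527.07763671875, 198.266845703125), (247.23086547851562, 202.17616271972656), 14.29040241241455) 0.008000903953975187
base D ((570.2316284179688, 279.70458984375), (316.7398986816406, 224.10354614257812), 82.79833221435547) 0.00947778868669539
base rS ((530.8837890625, -210.48666381835938), (273.9783630371094, 332.2528381347656), 19.535829544067383) 0.006406601619282359
base rD ((583.2025146484375, -151.7574462890625), (322.2776794433594, 261.0527038574219), 81.32970428466797) 0.007809719132229729
```

```bash
cat >> h.py <<'E'
th=np.radians(58)
def fr(psi):  # rows: frame axes in world
    c,s=np.cos(psi),np.sin(psi);C,Z=np.cos(th),np.sin(th)
    return np.array([[C*c,C*s,-Z],[-s,c,0],[Z*c,Z*s,C]])
def boxd(q,lo,hi):
    c=(np.array(lo)+hi)/2;h=(np.array(hi)-lo)/2;d=abs(q-c)-h
    return np.linalg.norm(np.maximum(d,0),axis=1)+np.minimum(d.max(1),0)
E
python3 - <<'E'
from h import *
from scipy.optimize import least_squares
S=dict(np.load("scene0.npz"));D=dict(np.load("side0.npz"))
cl={}
for n,d,bx in(('S',S,(330,185,395,245)),('D',D,(205,140,270,200))):
    x0,y0,x1,y1=bx;p=cloud(d)[y0:y1,x0:x1].reshape(-1,3);cl[n]=p[(p[:,2]>.06)&(np.hypot(p[:,0]-.585,p[:,1]-.195)<.09)]
def res(v,p):
    q=(p-np.array([v[1],v[2],.092]))@fr(v[0]).T*1000
    f=v[3]*1000
    ds=[boxd(q,(-22,-20,-6),(58,20,0)),boxd(q,(20,-18,54),(56,18,60)),boxd(q,(50,-18,0),(56,18,60)),boxd(q,(30+f,-18,2),(40+f,18,46))]
    # legs: exclude beneath
    d=np.min(np.abs(ds),axis=0); d[q[:,2]<-5]=0
    return np.clip(d,0,6)
for key in('S','D','SD'):
    p=np.vstack([cl[k] for k in key])
    best=None
    for yaw in(-20,-13,-6):
      for f in(.005,.025):
        r=least_squares(res,[np.radians(yaw),.57,.2,f],args=(p,),loss='soft_l1',x_scale=[.02,.003,.003,.003],diff_step=1e-4)
        if best is None or r.cost<best.cost:best=r
    v=best.x;print(key,len(p),np.degrees(v[0]).round(2),v[1:].round(4),best.cost.round(1),np.median(res(v,p)).round(2))
v=best.x
for k,d in(('S',S),('D',D)):
    im=d["pixels"].copy();R=fr(v[0]);o=np.array([v[1],v[2],.092])
    im=cv2.resize(im,None,fx=5,fy=5,interpolation=cv2.INTER_CUBIC)
    for pts,col in(([(-22,-20,0),(-22,20,0),(58,20,0),(58,-20,0)],(0,255,0)),([(20,-18,54),(20,18,54),(50,18,54),(50,-18,54)],(0,0,255)),([(30+v[3]*1e3,-18,0),(30+v[3]*1e3,18,0),(30+v[3]*1e3,18,46),(30+v[3]*1e3,-18,46)],(0,255,255))):
        u=proj(d,np.array(pts)/1e3@R+o);cv2.polylines(im,[np.round((u+.5)*5).astype(int)],True,col,1)
    x,y=((330,185) if k=='S' else (200,138));c=im[y*5:y*5+350,x*5:x*5+370]
    out=c if k=='S' else np.hstack([out,c])
cv2.imwrite("pics/fit.png",out)
E
```

```text
S 457 -247.58 [0.605  0.3099 0.025 ] 0.0 0.0
D 520 -299.39 [0.5323 0.2745 0.025 ] 0.0 0.0
SD 977 -236.81 [0.4753 0.3122 0.025 ] 0.0 0.0
```

View pics/fit.png

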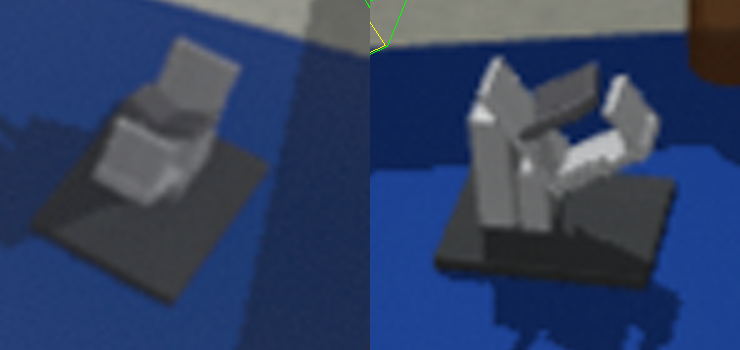

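```bash
python3 - <<'E'
from h import *
from scipy.optimize import least_squares
S=dict(np.load("scene0.npz"));D=dict(np.load("side0.npz"))
R0=fr(np.radians(-14));o0=np.array([.6199,.188,.0928])-.035*R0[0]-.06*R0[2];print("o0",o0)
cl={}
for n,d,bx in(('S',S,(330,185,395,245)),('D',D,(205,140,270,200))):
    x0,y0,x1,y1=bx;p=cloud(d)[y0:y1,x0:x1].reshape(-1,3);p=p[~np.isnan(p[:,0])&(p[:,2]>.03)];q=(p-o0)@R0.T
    cl[n]=p[(q[:,2]>-.007)&(abs(q[:,1])<.035)&(q[:,0]>-.04)&(q[:,0]<.075)&(q[:,2]<.07)]
def res(v,p):
    q=(p-np.array([v[1],v[2],.092]))@fr(v[0]).T*1000
    f=v[3]*1000
    ds=[boxd(q,(-22,-20,-6),(58,20,0)),boxd(q,(20,-18,54),(56,18,60)),boxd(q,(50,-18,0),(56,18,60)),boxd(q,(30+f,-18,2),(40+f,18,46))]
    return np.min(np.abs(ds),axis=0)
for key in('S','D','SD'):
    p=np.vstack([cl[k] for k in key])
    best=None
    for yaw in(-20,-13,-6):
      for f in(.01,.025):
        r=least_squares(res,[np.radians(yaw),o0[0],o0[1],f],args=(p,),loss='soft_l1',x_scale=[.02,.003,.003,.003],diff_step=1e-3,bounds=([-.6,.5,.1,0],[.2,.65,.3,.031]))
        if best is None or r.cost<best.cost:best=r
    v=best.x;print(key,len(p),np.degrees(v[0]).round(2),v[1:].round(4),best.cost.round(1),np.median(res(v,p)).round(2))
v=best.x
for k,d in(('S',S),('D',D)):
    R=fr(v[0]);o=np.array([v[1],v[2],.092])
    im=cv2.resize(d["pixels"],None,fx=5,fy=5,interpolation=cv2.INTER_CUBIC)
    F=30+v[3]*-1e3
    for pts,col in(([(-22,-20,0),(-22,20,0),(58,20,0),(58,-20,0)],(0,255,0)),([(20,-18,54),(20,18,54),(50,18,54),(50,-18,54)],(0,0,255)),([(F,-18,0),(F,18,0),(F,18,46),(F,-18,46)],(0,255,255))):
        u=proj(d,np.array(pts)/1e3@R+o);cv2.polylines(im,[np.round((u+.5)*5).astype(int)],True,col,1)
    x,y=((330,185) if k=='S' else (200,138));c=im[y*5:y*5+350,x*5:x*5+370]
    out=c if k=='S' else np.hstack([out,c])
cv2.imwrite("pics/fit2.png",out)
E
```

```text
o0 [0.55253231 0.20479665 0.09068653]
S 499 -17.28 [0.5532 0.2078 0.    ] 1714.7 1.68
D 538 -17.08 [0.5544 0.204  0.0187] 2272.1 1.1
SD 1037 -16.96 [0.5541 0.205  0.0111] 4249.3 1.47
```

View pics/fit2.png

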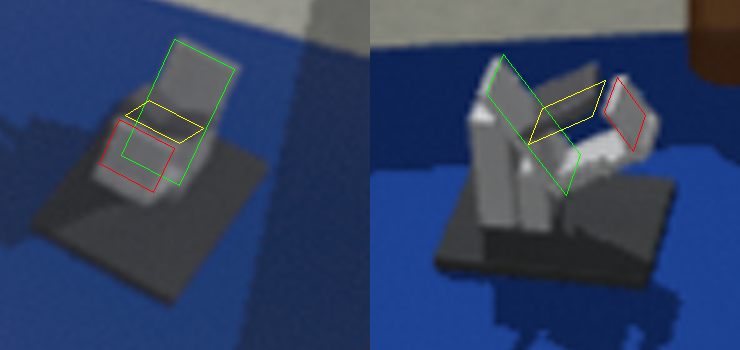

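```bash
cat >> h.py <<'E'
def plan(R1,p1,n,R0=None,p0=None):
    """rows (tool axes, units) from pose 0 to pose 1 in n equal steps"""
    if R0 is None:
        from station import observe
        s=observe();R0=Ro.from_rotvec(s["orientation"]).as_matrix();p0=np.array(s["position"])
    w=Ro.from_matrix(R0.T@R1).as_rotvec()/n;dp=(np.asarray(p1)-p0)/n
    rows=[]
    for i in range(n):
        Ri=R0@Ro.from_rotvec(w*i).as_matrix()
        rows.append(np.r_[Ri.T@dp/.04,np.degrees(w)/6])
    rows=np.array(rows).round(2);print("max",abs(rows).max())
    for r in rows:print(", ".join(f"{x:g}" for x in r))
def tcp(F,o,x,y,z,flip):
    """tool pose with grasp point at x,y,z mm of frame F,o; flip: tool x = -n"""
    s=-1 if flip else 1
    R=np.stack([s*F[2],-s*F[1],F[0]],1)
    return R,np.asarray(o)+(np.array([x+19,y,z])/1e3)@F
RACK=(fr(np.radians(27.3)),np.array([.5764,-.1985,.092]))
E
python3 - <<'E'
from h import *
from scipy.optimize import least_squares
S=dict(np.load("scene0.npz"));D=dict(np.load("side0.npz"))
R0=fr(np.radians(-17));o0=np.array([.554,.205,.092])
cl={}
for n,d,bx in(('S',S,(330,185,395,245)),('D',D,(205,140,270,200))):
    x0,y0,x1,y1=bx;p=cloud(d)[y0:y1,x0:x1].reshape(-1,3);p=p[~np.isnan(p[:,0])&(p[:,2]>.03)];q=(p-o0)@R0.T
    cl[n]=p[(q[:,2]>-.004)&(abs(q[:,1])<.03)&(q[:,0]>-.035)&(q[:,0]<.07)&(q[:,2]<.068)]
def res(v,p):
    q=(p-np.array([v[1],v[2],.092]))@fr(v[0]).T*1000
    f=-v[3]*1000
    ds=[boxd(q,(-22,-20,-6),(58,20,0)),boxd(q,(20,-18,54),(56,18,60)),boxd(q,(50,-18,0),(56,18,60)),boxd(q,(32+f,-18,2),(42+f,18,46))]
    return np.min(np.abs(ds),axis=0)
for key in('S','D','SD'):
    p=np.vstack([cl[k] for k in key])
    best=None
    for yaw in(-20,-13):
      for f in(.01,.025):
        r=least_squares(res,[np.radians(yaw),o0[0],o0[1],f],args=(p,),loss='soft_l1',x_scale=[.02,.003,.003,.003],diff_step=1e-3,bounds=([-.6,.5,.1,0],[.2,.65,.3,.031]))
        if best is None or r.cost<best.cost:best=r
    v=best.x;print(key,len(p),np.degrees(v[0]).round(2),v[1:].round(4),best.cost.round(1),np.median(res(v,p)).round(2))
# image corners of tongue upper edge and toe top
# rack: dish coordinates
F,o=RACK
for c in((.625,-.2492,.1048),(.5638,-.1294,.1048)): print("dish",((np.array(c)-o)@F.T*1000).round(1))
R,p=tcp(F,o,-100,67,12,0);print(p);plan(R,p,20)
E
```

```text
S 436 -17.79 [0.5549 0.2084 0.022 ] 428.4 1.41
D 524 -16.34 [0.5538 0.2021 0.0292] 376.3 1.04
SD 960 -16.46 [0.5543 0.2041 0.0292] 922.0 1.28
dish [ -0.3 -67.3  23.7]
dish [ 0.  67.2 24.2]
[ 0.51657104 -0.15398199  0.16705093]
max 0.59
0.58, -0.37, 0.05, 0.03, 0.27, -0.11
0.58, -0.37, 0.07, 0.03, 0.27, -0.11
0.58, -0.36, 0.09, 0.03, 0.27, -0.11
0.58, -0.35, 0.11, 0.03, 0.27, -0.11
0.58, -0.35, 0.12, 0.03, 0.27, -0.11
0.59, -0.34, 0.14, 0.03, 0.27, -0.11
0.58, -0.33, 0.16, 0.03, 0.27, -0.11
0.58, -0.33, 0.18, 0.03, 0.27, -0.11
0.58, -0.32, 0.19, 0.03, 0.27, -0.11
0.58, -0.31, 0.21, 0.03, 0.27, -0.11
0.58, -0.3, 0.23, 0.03, 0.27, -0.11
0.57, -0.3, 0.24, 0.03, 0.27, -0.11
0.57, -0.29, 0.26, 0.03, 0.27, -0.11
0.57, -0.28, 0.28, 0.03, 0.27, -0.11
0.56, -0.28, 0.29, 0.03, 0.27, -0.11
0.56, -0.27, 0.31, 0.03, 0.27, -0.11
0.55, -0.26, 0.33, 0.03, 0.27, -0.11
0.54, -0.25, 0.34, 0.03, 0.27, -0.11
0.54, -0.25, 0.36, 0.03, 0.27, -0.11
0.53, -0.24, 0.37, 0.03, 0.27, -0.11
```

```bash
python3 - <<'E'
from h import *
S=dict(np.load("scene0.npz"));P=cloud(S)
for u,v in((182,155),(183,162),(412,265),(272,250)):print(u,v,P[v,u].round(3))
F,o=RACK
R,p=tcp(F,o,-100,67,12,0);R0,p0=np.array(Ro.from_rotvec([-3.117,-.388,0]).as_matrix()),np.array([.141,-.557,.21])
m=np.array([.33,-.355,.25]);Rm=R0@Ro.from_rotvec(Ro.from_matrix(R0.T@R).as_rotvec()/2).as_matrix()
plan(Rm,m,10,R0,p0);plan(R,p,10,Rm,m)
E
```

```text
182 155 [ 0.523 -0.435  0.054]
183 162 [ 0.523 -0.437  0.021]
412 265 [0.731 0.359 0.09 ]
272 250 [ 0.784 -0.016  0.049]
max 0.62
0.58, -0.37, -0.1, 0.03, 0.27, -0.11
0.59, -0.37, -0.08, 0.03, 0.27, -0.11
0.59, -0.36, -0.06, 0.03, 0.27, -0.11
0.6, -0.35, -0.05, 0.03, 0.27, -0.11
0.61, -0.35, -0.03, 0.03, 0.27, -0.11
0.61, -0.34, -0.01, 0.03, 0.27, -0.11
0.61, -0.33, 0.01, 0.03, 0.27, -0.11
0.62, -0.33, 0.03, 0.03, 0.27, -0.11
0.62, -0.32, 0.04, 0.03, 0.27, -0.11
0.62, -0.31, 0.06, 0.03, 0.27, -0.11
max 0.53
0.53, -0.3, 0.37, 0.03, 0.27, -0.11
0.52, -0.29, 0.39, 0.03, 0.27, -0.11
0.52, -0.29, 0.4, 0.03, 0.27, -0.11
0.51, -0.28, 0.42, 0.03, 0.27, -0.11
0.5, -0.27, 0.43, 0.03, 0.27, -0.11
0.49, -0.27, 0.45, 0.03, 0.27, -0.11
0.48, -0.26, 0.46, 0.03, 0.27, -0.11
0.47, -0.25, 0.48, 0.03, 0.27, -0.11
0.46, -0.25, 0.49, 0.03, 0.27, -0.11
0.45, -0.24, 0.5, 0.03, 0.27, -0.11
```

Path is clear of the bottle (0.52, −0.44).

>>> arm_command(motion=[0.58, -0.37, -0.1, 0.03, 0.27, -0.11, -1, 0.59, -0.37, -0.08, 0.03, 0.27, -0.11, -1, 0.59, -0.36, -0.06, 0.03, 0.27, -0.11, -1, 0.6, -0.35, -0.05, 0.03, 0.27, -0.11, -1, 0.61, -0.35, -0.03, 0.03, 0.27, -0.11, -1, 0.61, -0.34, -0.01, 0.03, 0.27, -0.11, -1, 0.61, -0.33, 0.01, 0.03, 0.27, -0.11, -1, 0.62, -0.33, 0.03, 0.03, 0.27, -0.11, -1, 0.62, -0.32, 0.04, 0.03, 0.27, -0.11, -1, 0.62, -0.31, 0.06, 0.03, 0.27, -0.11, -1])

```text
time_s: 1.35
position: [0.3309, -0.3543, 0.2512]
orientation: [-2.995, -0.552, -0.427]
force: [0.5, 0.1, 0.5]
finger_gap: 0.0855
grip_force: 0.0
```

>>> arm_command(motion=[0.53, -0.3, 0.37, 0.03, 0.27, -0.11, -1, 0.52, -0.29, 0.39, 0.03, 0.27, -0.11, -1, 0.52, -0.29, 0.4, 0.03, 0.27, -0.11, -1, 0.51, -0.28, 0.42, 0.03, 0.27, -0.11, -1, 0.5, -0.27, 0.43, 0.03, 0.27, -0.11, -1, 0.49, -0.27, 0.45, 0.03, 0.27, -0.11, -1, 0.48, -0.26, 0.46, 0.03, 0.27, -0.11, -1, 0.47, -0.25, 0.48, 0.03, 0.27, -0.11, -1, 0.46, -0.25, 0.49, 0.03, 0.27, -0.11, -1, 0.45, -0.24, 0.5, 0.03, 0.27, -0.11, -1])

```text
time_s: 2.6
position: [0.5163, -0.1524, 0.17]
orientation: [-2.811, -0.695, -0.824]
force: [0.9, -0.3, -0.4]
finger_gap: 0.0855
grip_force: 0.0
```

```bash
python3 - <<'E'
from station import *
from h import *
s=observe();print(s["time_s"],np.round(s["q"],2),np.round(s["position"],4))
d=snapshot("wrist");np.savez("w1.npz",**d);cv2.imwrite("pics/w1.png",d["pixels"])
F,o=RACK
im=d["pixels"].copy()
P=cloud(d);q=(P-o)@F.T*1000
m=(abs(q[...,2]-12)<13)&(abs(q[...,1]-67)<45)&(abs(q[...,0])<45)
print(m.sum(),np.nanpercentile(q[m],[1,50,99],axis=0).round(1).tolist())
for zz in(0,24):
    a=np.linspace(0,6.28,60);c=np.stack([30*np.cos(a),67+30*np.sin(a),zz+0*a],1)/1e3@F+o
    cv2.polylines(im,[np.round(proj(d,c)).astype(int)],True,(0,255,0),1)
cv2.imwrite("pics/w1.png",im)
R,p=tcp(F,o,0,67,12,0);plan(R,p,10)
E
```

```text
2.6 [ 0.87  0.74 -0.65  2.1  -0.49  0.06 -0.16] [ 0.5163 -0.1524  0.17  ]
3487 [[-30.7, 23.8, -0.3], [-20.8, 65.3, 16.5], [31.1, 102.6, 23.9]]
max 0.25
-0.01, 0.01, 0.25, -0, -0.01, 0.01
-0.01, 0.01, 0.25, -0, -0.01, 0.01
-0.01, 0.01, 0.25, -0, -0.01, 0.01
-0.01, 0.01, 0.25, -0, -0.01, 0.01
-0.01, 0.01, 0.25, -0, -0.01, 0.01
-0.01, 0.01, 0.25, -0, -0.01, 0.01
-0.01, 0.01, 0.25, -0, -0.01, 0.01
-0.01, 0.01, 0.25, -0, -0.01, 0.01
-0.01, 0.01, 0.25, -0, -0.01, 0.01
-0.01, 0.01, 0.25, -0, -0.01, 0.01
```

View pics/w1.png

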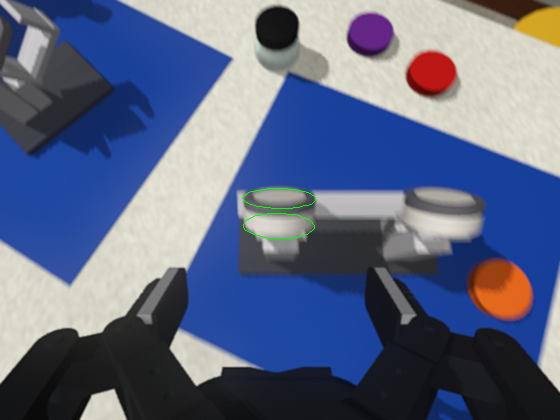

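>>> arm_command(motion=[-0.02, 0.02, 0.25, 0, -0.02, 0.02, -1, -0.02, 0.02, 0.25, 0, -0.02, 0.02, -1, -0.02, 0.02, 0.25, 0, -0.02, 0.02, -1, -0.01, 0.01, 0.25, 0, -0.01, 0.01, -1, -0.01, 0.01, 0.25, 0, -0.01, 0.01, -1, -0.01, 0.01, 0.25, 0, -0.01, 0.01, -1])

```text
time_s: 3.4
position: [0.5467, -0.1479, 0.1219]
orientation: [-2.815, -0.685, -0.794]
force: [0.1, -0.5, 0.7]
finger_gap: 0.0853
grip_force: 0.0
```

```bash
cat >>h.py <<'E'
def rel(FR,flip):
    from station import observe
    s=observe();F,o=FR;R=Ro.from_rotvec(s["orientation"]).as_matrix();g=np.array(s["position"])-.019*R[:,2]
    Rt,_=tcp(F,o,0,0,0,flip)
    print("t",round(s["time_s"],2),"q",np.round(s["q"],2),"grasp in frame",((g-o)@F.T*1000).round(1),"rot err deg",np.degrees(Ro.from_matrix(R.T@Rt).as_rotvec()).round(1),"F frame",(F@s["force"]).round(1),"gap",round(s["finger_gap"],4),"grip",round(s["grip_force"],1))
E
python3 - <<'E'
from station import *
from h import *
rel(RACK,0)
d=snapshot("wrist");cv2.imwrite("pics/w2.png",d["pixels"]);P=cloud(d);F,o=RACK;q=(P-o)@F.T*1000
m=(q[...,2]>5)&(q[...,2]<22)&(abs(q[...,1]-67)<37)&(abs(q[...,0]+15)<20)
print(m.sum(),np.nanpercentile(q[m],[1,50,99],axis=0).round(1).tolist())
from scipy.optimize import least_squares
x=q[m];r=least_squares(lambda c:np.hypot(x[:,0]-c[0],x[:,1]-c[1])-30,[0,67],loss='soft_l1');print("disc centre",r.x,np.sqrt(np.mean(r.fun**2)))
R,p=tcp(F,o,0,67,12,0);plan(R,p,4)
E
```

```text
t 3.4 q [ 0.79  0.85 -0.6   2.04 -0.53  0.   -0.12] grasp in frame [-46.   58.4  13.3] rot err deg [-0.5  0.4 -0.1] F frame [-0.7 -0.5  0.2] gap 0.0853 grip 0.0
2338 [[-30.7, 37.4, 5.1], [-26.9, 64.3, 13.6], [-9.4, 93.2, 21.8]]
disc centre [ 0.18026468 65.62392898] 0.5080627505488052
max 0.28
-0.01, -0.05, 0.28, -0.02, 0.02, -0
-0.01, -0.05, 0.28, -0.02, 0.02, -0
-0.01, -0.05, 0.28, -0.02, 0.02, -0
-0.01, -0.05, 0.28, -0.02, 0.02, -0
```

```bash
python3 - <<'E'
from station import *
from h import *
import itertools,json
s=observe();print(np.round(s["q"],4).tolist(),np.round(s["position"],4).tolist(),np.round(s["orientation"],4).tolist())
X=[([1.281,.707,-.028,1.485,.022,.951,-.075],[.141,-.557,.2105],[-3.117,-.388,0]),
([.87,.74,-.65,2.1,-.49,.06,-.16],[.5163,-.1524,.17],[-2.811,-.695,-.824]),(list(s["q"]),list(s["position"]),list(s["orientation"]))]
Y=lambda a:Ro.from_euler('y',a);Z=lambda a:Ro.from_euler('z',a)
res=[]
for s1,s3,s5,s7 in itertools.product((-1,1),repeat=4):
  for c in range(4):
    e=[]
    for q,p,o in X:
        R=Z(s1*q[0])*Y(q[1])*Z(s3*q[2])*Y(q[3])*Z(s5*q[4])*Y(q[5])*Z(s7*q[6])*Z(c*np.pi/2)
        e.append(np.degrees((R.inv()*Ro.from_rotvec(o)).magnitude()))
    res.append((max(e),s1,s3,s5,s7,c,np.round(e,2)))
res.sort(key=lambda r:r[0]);[print(r) for r in res[:3]]
_,s1,s3,s5,s7,c,_=res[0]
A=[];b=[]
for q,p,o in X:
    R1=Z(s1*q[0])*Y(q[1]);R2=R1*Z(s3*q[2])*Y(q[3]);
    R3=R2*Z(s5*q[4])*Y(q[5])
    ez=np.array([0,0,1.]);ex=np.array([1.,0,0])
    A.append(np.stack([ez,R1.apply(ez),R2.apply(ez),R3.apply(ez)],1));b.append(p)
x,r,k,sv=np.linalg.lstsq(np.vstack(A),np.hstack(b),rcond=None);print(x,r,sv,(np.vstack(A)@x-np.hstack(b)).round(4))
E
```

```text
[0.7869, 0.8467, -0.5983, 2.0395, -0.5347, 0.0008, -0.1174] [0.5472, -0.1476, 0.1213] [-2.8143, -0.6854, -0.7935]
(np.float64(0.6912290592820689), -1, -1, -1, -1, 1, array([0.08, 0.69, 0.  ]))
(np.float64(18.470295188255456), -1, -1, -1, 1, 1, array([ 8.66, 18.47, 13.46]))
(np.float64(49.56534491960443), 1, -1, 1, 1, 3, array([26.09, 48.22, 49.57]))
[0.24035519 0.54683159 0.27107642 0.29174715] [0.0010524] [3.04639345 1.49098467 0.52019155 0.47523936] [ 0.0307  0.0079 -0.0038 -0.0032  0.0026  0.0017  0.0018 -0.0023  0.0021]
```

>>> arm_command(motion=[0, 0, -0.5, 0, 0, 0, -1, 0, 0, -0.5, 0, 0, 0, -1, 0, 0, -0.6, 0, 0, 0, -1, 0, 0, -0.6, 0, 0, 0, -1, 0, 0, -0.6, 0, 0, 0, -1])

```text
time_s: 4.08
position: [0.4942, -0.1759, 0.2183]
orientation: [-2.815, -0.685, -0.794]
force: [0.8, 0.7, 0.3]
finger_gap: 0.0854
grip_force: 0.0
```

```bash
python3 - <<'E'
from station import *
import json,numpy as np
s=observe();print([np.round(s[k],4).tolist() for k in("q","position","orientation")])
E
```

```text
[[0.9043, 0.6148, -0.5612, 2.0356, -0.5228, 0.2781, -0.1277], [0.4942, -0.1759, 0.2183], [-2.8146, -0.6855, -0.7941]]
```

>>> arm_command(motion=[0, 0, -0.7, 0, -0.8, 0, -1, 0, 0, -0.7, 0, -0.8, 0, -1, 0.3, 0.4, -0.6, 0, -0.8, 0.5, -1, 0.3, 0.4, -0.6, 0, -0.8, 0.5, -1, 0.3, 0.4, -0.6, 0, -0.8, 0.5, -1])

```text
time_s: 4.7
position: [0.5036, -0.229, 0.346]
orientation: [-3.029, -0.495, -0.179]
force: [0.5, 0.0, -0.6]
finger_gap: 0.0853
grip_force: 0.0
```

```bash
python3 - <<'E'
from station import *
import json,numpy as np
s=observe();print([np.round(s[k],4).tolist() for k in("q","position","orientation")])
E
```

```text
[[0.4256, 0.5212, 0.029, 1.374, -0.1465, 1.1932, -0.7461], [0.5036, -0.229, 0.346], [-3.0292, -0.4949, -0.1789]]
```

```bash
cat > kin.py <<'E'
import numpy as np
from scipy.spatial.transform import Rotation as Ro
Y=lambda a:Ro.from_euler('y',a);Z=lambda a:Ro.from_euler('z',a)
X=[([1.281,.707,-.028,1.485,.022,.951,-.075],[.141,-.557,.2105]),
([0.7869, 0.8467, -0.5983, 2.0395, -0.5347, 0.0008, -0.1174],[0.5472, -0.1476, 0.1213]),
([0.9043, 0.6148, -0.5612, 2.0356, -0.5228, 0.2781, -0.1277],[0.4942, -0.1759, 0.2183]),
([0.4256, 0.5212, 0.029, 1.374, -0.1465, 1.1932, -0.7461],[0.5036, -0.229, 0.346]),
([.87,.74,-.65,2.1,-.49,.06,-.16],[.5163,-.1524,.17])]
def chain(q):
    R0=Z(-q[0]);R1=R0*Y(q[1]);R1b=R1*Z(-q[2]);R2=R1b*Y(q[3]);R2b=R2*Z(-q[4]);R3=R2b*Y(q[5]);return R0,R1,R1b,R2,R2b,R3
def ori(q): return chain(q)[-1]*Z(-q[6])*Z(np.pi/2)
E
python3 - <<'E'
from kin import *
I=np.eye(3)
def cols(q,names):
    C=dict(zip(("0","1","1b","2","2b","3"),chain(q)));out=[np.array([0,0,1.])]
    for n in names:out.append(C[n[:-1]].apply(I["xyz".index(n[-1])]))
    return np.stack(out,1)
for names in(["1z","2z","3z"],["1bx","1z","2x","2z","3z"],["1bx","1z","2x","2z","3z","3x"],["0y","1z","1by","2z","3z","2by"],["0y","1z","1bx","2x","2z","3z","3x"],["0x","1z","1bx","2x","2z","3z","3x"],["0x","0y","1z","1bx","1by","2x","2z","3z","3x"]):
    A=np.vstack([cols(q,names) for q,p in X]);b=np.hstack([p for q,p in X]);w=np.r_[np.ones(12),np.ones(3)*.2]
    x=np.linalg.lstsq(A*w[:,None],b*w,rcond=None)[0];print(names,x.round(4),((A@x-b)*1000).round(1))
E
```

```text
['1z', '2z', '3z'] [0.2387 0.5419 0.2817 0.2769] [32.5  2.8 -0.5 -2.8 -0.8  0.8 -5.1  2.3  1.2 10.7 23.5 -1.5 -7.   3.5
  0.1]
['1bx', '1z', '2x', '2z', '3z'] [ 0.2447  0.0679  0.4703 -0.0272  0.25    0.2226] [32.1  7.7  1.7 -4.5  3.7 -1.1  1.8 -7.3  1.1  6.3 17.4 -1.7 -0.9  2.8
 -1.1]
['1bx', '1z', '2x', '2z', '3z', '3x'] [ 0.2151  0.0965  0.4963 -0.0225  0.2394  0.1978  0.0261] [32.   6.4  0.4 -2.8  5.4 -3.9 -0.3 -7.4  4.4  4.6 16.5 -0.9 -1.7  2.5
 -1. ]
['0y', '1z', '1by', '2z', '3z', '2by'] [ 0.3133 -0.0099  0.5211 -0.0215  0.2898  0.3301 -0.0007] [ 0.1 -0.1 -0.   0.1 -0.1 -0.   0.   0.   0.1 -0.2 -0.1  0.  -1.7  4.5
 -1.4]
['0y', '1z', '1bx', '2x', '2z', '3z', '3x'] [ 0.3073 -0.032   0.5     0.0042 -0.0221  0.2861  0.3259 -0.0021] [ 0.6 -1.  -0.1 -0.2  0.   0.5  0.3  0.1 -0.3 -1.1 -0.1 -0.2 -1.7  5.6
 -1.2]
['0x', '1z', '1bx', '2x', '2z', '3z', '3x'] [ 0.2157 -0.0072  0.4971  0.096  -0.0227  0.24    0.1995  0.0196] [32.3  6.4  0.1 -3.1  5.1 -4.   0.  -7.1  4.5  4.4 16.3 -0.7 -1.3  2.8
 -0.8]
['0x', '0y', '1z', '1bx', '1by', '2x', '2z', '3z', '3x'] [ 0.3144  0.0018 -0.0085  0.5217 -0.0011 -0.0236  0.0017  0.2906  0.3305
  0.0013] [-0.   0.1 -0.   0.1 -0.1  0.  -0.  -0.1  0.   0.  -0.   0.  -1.8  4.3
 -1.5]
```

```bash
cat >> kin.py <<'E'
LO=np.array([-2.71,-.32,-1.57,0,-1.46,0,-2.83]);HI=np.array([2.71,2.16,1.52,2.45,4.6,2.02,2.83])
def fk(q):
    R0,R1,R1b,R2,R2b,R3=chain(q)
    p=np.array([0,0,.3133])+R0.apply([0,-.0099,0])+R1.apply([0,0,.5211])+R1b.apply([0,-.0215,0])+R2.apply([0,0,.2898])+R2b.apply([0,-.0007,0])+R3.apply([0,0,.3301])
    return p,ori(q)
def ik(R,p,q0,w=1e-3,qref=None):
    from scipy.optimize import least_squares
    Rt=Ro.from_matrix(R)
    qr=q0 if qref is None else qref
    def f(q):
        pp,rr=fk(q);return np.r_[(pp-p)*100,(rr.inv()*Rt).as_rotvec()*30,w*(q-qr)]
    r=least_squares(f,np.clip(q0,LO+.02,HI-.02),bounds=(LO,HI));pp,rr=fk(r.x)
    return r.x,np.linalg.norm(pp-p)*1000,np.degrees((rr.inv()*Rt).magnitude())
E
cat >> h.py <<'E'
CRAD=(fr(np.radians(-16.8)),np.array([.5545,.205,.092]))
E
python3 - <<'E'
from kin import *
from h import *
rng=np.random.default_rng(0)
for name,FR,y,z in(("rackL",RACK,66,12),("rackR",RACK,-67,12),("crad",CRAD,0,12)):
  for flip in(0,1):
    sols=[]
    for i in range(25):
        R,p=tcp(*FR,0,y,z,flip)
        q,e,a=ik(R,p,rng.uniform(LO,HI),.05,(LO+HI)/2)
        if e<2 and a<1: sols.append((min(((q-LO)/1).min(),(HI-q).min()),tuple(q.round(2))))
    sols=sorted(set(sols),reverse=True);print(name,flip,len(sols));[print("  ",round(m,2),s) for m,s in sols[:4]]
E
```

```text
rackL 0 13
   0.38 (np.float64(0.98), np.float64(1.16), np.float64(-1.19), np.float64(2.05), np.float64(1.77), np.float64(0.6), np.float64(-2.32))
   0.38 (np.float64(0.98), np.float64(1.16), np.float64(-1.19), np.float64(2.05), np.float64(1.77), np.float64(0.6), np.float64(-2.32))
   0.38 (np.float64(0.98), np.float64(1.16), np.float64(-1.19), np.float64(2.05), np.float64(1.77), np.float64(0.6), np.float64(-2.32))
   0.38 (np.float64(0.98), np.float64(1.16), np.float64(-1.19), np.float64(2.05), np.float64(1.77), np.float64(0.6), np.float64(-2.32))
rackL 1 12
   0.21 (np.float64(0.81), np.float64(0.98), np.float64(-0.76), np.float64(2.05), np.float64(2.16), np.float64(0.21), np.float64(0.35))
   0.21 (np.float64(0.81), np.float64(0.98), np.float64(-0.76), np.float64(2.05), np.float64(2.16), np.float64(0.21), np.float64(0.35))
   0.21 (np.float64(0.81), np.float64(0.98), np.float64(-0.76), np.float64(2.05), np.float64(2.16), np.float64(0.21), np.float64(0.35))
   0.21 (np.float64(0.81), np.float64(0.98), np.float64(-0.76), np.float64(2.05), np.float64(2.16), np.float64(0.21), np.float
[... 1523 characters left out ...]
1.21))
   0.14 (np.float64(-0.86), np.float64(0.95), np.float64(0.46), np.float64(2.01), np.float64(2.57), np.float64(0.14), np.float64(1.21))
crad 1 16
   0.45 (np.float64(-0.32), np.float64(0.93), np.float64(-0.55), np.float64(2.0), np.float64(1.73), np.float64(0.86), np.float64(-0.91))
   0.45 (np.float64(-0.32), np.float64(0.93), np.float64(-0.55), np.float64(2.0), np.float64(1.73), np.float64(0.86), np.float64(-0.91))
   0.45 (np.float64(-0.32), np.float64(0.93), np.float64(-0.55), np.float64(2.0), np.float64(1.73), np.float64(0.86), np.float64(-0.91))
   0.45 (np.float64(-0.32), np.float64(0.93), np.float64(-0.55), np.float64(2.0), np.float64(1.73), np.float64(0.86), np.float64(-0.91))
```

```bash
python3 - <<'E'
from kin import *
from h import *
rng=np.random.default_rng(1)
def fix3(R,p,q3,q0):
    global LO,HI
    from scipy.optimize import least_squares
    Rt=Ro.from_matrix(R)
    def f(v):
        q=np.insert(v,2,q3);pp,rr=fk(q);return np.r_[(pp-p)*100,(rr.inv()*Rt).as_rotvec()*30]
    l,h=np.delete(LO,2),np.delete(HI,2)
    r=least_squares(f,np.clip(np.delete(q0,2),l+.01,h-.01),bounds=(l,h));return np.insert(r.x,2,q3),r.cost
for name,FR,x,y,z,flip in(("rackL",RACK,-90,66,12,0),("rackL",RACK,0,66,12,0),("rackL",RACK,-90,66,12,1),("rackL",RACK,0,66,12,1),("rackR",RACK,-90,-67,12,0),("rackR",RACK,0,-67,12,0),("rackR",RACK,0,-67,12,1),("crad",CRAD,-80,0,12,0),("crad",CRAD,0,0,12,0),("crad",CRAD,-80,0,12,1),("crad",CRAD,0,0,12,1)):
    R,p=tcp(*FR,x,y,z,flip);print(name,x,flip)
    for q3 in(-1.2,-.8,-.4,0,.4,.8):
        S=set()
        for i in range(10):
            q0=rng.uniform(LO,HI);q0[3]=2;q0[1]=.9;q0[0]=-np.arctan2(p[1],p[0])
            q,c=fix3(R,p,q3,q0)
            if c<1e-6:S.add(tuple(q.round(2).tolist()))
        print("   ",*S)
E
```

```text
rackL -90 0
    (1.09, 0.96, -1.2, 2.08, 1.45, 0.48, -2.08)
    (0.93, 0.8, -0.8, 2.09, 1.22, 0.12, -1.87)
    (0.72, 0.72, -0.4, 2.09, -1.42, 0.18, 0.76)
   
   
   
rackL 0 0
    (0.98, 1.17, -1.2, 2.05, 1.77, 0.6, -2.32)
    (0.83, 0.99, -0.8, 2.05, 2.07, 0.24, -2.69)
    (0.63, 0.9, -0.4, 2.05, 3.89, 0.18, 1.71)
    (0.41, 0.88, 0.0, 2.06, 4.35, 0.45, 1.21)
    (0.19, 0.93, 0.4, 2.07, 4.43, 0.76, 1.07)
    (0.01, 1.05, 0.8, 2.07, 4.46, 1.11, 0.98)
rackL -90 1
    (1.09, 0.96, -1.2, 2.08, 1.45, 0.48, 1.06)
    (0.93, 0.8, -0.8, 2.09, 1.22, 0.12, 1.27)
    (0.72, 0.72, -0.4, 2.09, -1.42, 0.18, -2.38)
   
   
   
rackL 0 1
    (0.98, 1.17, -1.2, 2.05, 1.77, 0.6, 0.83)
    (0.83, 0.99, -0.8, 2.05, 2.07, 0.24, 0.45)
    (0.63, 0.9, -0.4, 2.05, 3.89, 0.18, -1.43)
    (0.41, 0.88, 0.0, 2.06, 4.35, 0.45, -1.93)
    (0.19, 0.93, 0.4, 2.07, 4.43, 0.76, -2.07)
    (0.01, 1.05, 0.8, 2.07, 4.46, 1.11, -2.16)
rackR -90 0
    (1.16, 1.07, -1.2, 1.67, 0.94, 0.65, -1.33)
    (1.02, 0.92, -0.8, 1.67, 0.33, 0.43, -0.81)
    (0.84, 0.84, -0.4, 1.68, -0.47, 0.43, -0.08)
    (0.63, 0.81, 0.0, 1.69, -0
[... 953 characters left out ...]
.75, 2.19)
    (-0.62, 0.89, 0.0, 2.01, 1.82, 0.45, 2.04)
    (-0.83, 0.93, 0.4, 2.01, 2.32, 0.17, 1.48)
    (-1.01, 1.06, 0.8, 2.01, 4.18, 0.26, -0.45)
crad -80 1
    (-0.1, 1.0, -1.2, 2.04, 1.6, 1.4, -0.79)
    (-0.26, 0.84, -0.8, 2.04, 1.57, 1.04, -0.82)
    (-0.46, 0.75, -0.4, 2.05, 1.54, 0.73, -0.84)
    (-0.69, 0.73, 0.0, 2.06, 1.53, 0.46, -0.86)
    (-0.91, 0.77, 0.4, 2.06, 1.51, 0.17, -0.87)
   
crad 0 1
    (-0.05, 1.18, -1.2, 1.99, 1.77, 1.45, -0.76)
    (-0.2, 1.0, -0.8, 1.99, 1.74, 1.07, -0.86)
    (-0.4, 0.91, -0.4, 2.0, 1.74, 0.75, -0.95)
    (-0.62, 0.89, 0.0, 2.01, 1.82, 0.45, -1.1)
    (-0.83, 0.93, 0.4, 2.01, 2.32, 0.17, -1.67)
    (-1.01, 1.06, 0.8, 2.01, 4.18, 0.26, 2.69)
```

```bash
python3 - <<'E'
from h import *
F,o=RACK
R,p=tcp(F,o,-100,-67.2,12,0);print(p);plan(R,p,10)
E
```

```text
[ 0.57812181 -0.27323442  0.16705093]
max 0.46
0.08, 0.19, 0.45, 0.01, 0.41, -0.15
0.06, 0.19, 0.46, 0.01, 0.41, -0.15
0.04, 0.19, 0.46, 0.01, 0.41, -0.15
0.02, 0.19, 0.46, 0.01, 0.41, -0.15
-0.01, 0.19, 0.46, 0.01, 0.41, -0.15
-0.03, 0.19, 0.46, 0.01, 0.41, -0.15
-0.05, 0.19, 0.46, 0.01, 0.41, -0.15
-0.07, 0.19, 0.45, 0.01, 0.41, -0.15
-0.1, 0.19, 0.45, 0.01, 0.41, -0.15
-0.12, 0.19, 0.45, 0.01, 0.41, -0.15
```

>>> arm_command(motion=[0.08, 0.19, 0.45, 0.01, 0.41, -0.15, -1, 0.06, 0.19, 0.46, 0.01, 0.41, -0.15, -1, 0.04, 0.19, 0.46, 0.01, 0.41, -0.15, -1, 0.02, 0.19, 0.46, 0.01, 0.41, -0.15, -1, -0.01, 0.19, 0.46, 0.01, 0.41, -0.15, -1, -0.03, 0.19, 0.46, 0.01, 0.41, -0.15, -1, -0.05, 0.19, 0.46, 0.01, 0.41, -0.15, -1, -0.07, 0.19, 0.45, 0.01, 0.41, -0.15, -1, -0.1, 0.19, 0.45, 0.01, 0.41, -0.15, -1, -0.12, 0.19, 0.45, 0.01, 0.41, -0.15, -1])

```text
time_s: 5.95
position: [0.5785, -0.2734, 0.1646]
orientation: [-2.811, -0.684, -0.813]
force: [0.9, 0.2, -0.8]
finger_gap: 0.0856
grip_force: 0.0
```

```bash
cat >>h.py <<'E'
def dishfit(d,yc):
    from scipy.optimize import least_squares
    F,o=RACK;q=(cloud(d)-o)@F.T*1000
    m=(q[...,2]>3)&(q[...,2]<22)&(abs(q[...,1]-yc)<37)&(abs(q[...,0]+17)<17);x=q[m]
    r=least_squares(lambda c:np.hypot(x[:,0]-c[0],x[:,1]-c[1])-30,[0,yc],loss='soft_l1');print("disc centre",r.x.round(1),np.sqrt(np.mean(r.fun**2)).round(2),len(x))
    m=(abs(q[...,1]-yc)<25)&(abs(q[...,0])<25)&(q[...,2]>18);print("lid top",np.nanmedian(q[m][:,2]).round(1) if m.any() else None)
E
python3 - <<'E'
from station import *
from h import *
rel(RACK,0);d=snapshot("wrist");dishfit(d,-67.2);dishfit(d,66)
F,o=RACK;R,p=tcp(F,o,0,-67.2,12,0);plan(R,p,10)
E
```

```text
t 5.95 q [ 0.86  0.83 -0.42  1.68 -0.45  0.45 -0.1 ] grasp in frame [-97.8 -67.6  10.8] rot err deg [-0.3 -0.3 -0. ] F frame [ 1.2 -0.2  0.3] gap 0.0856 grip 0.0
disc centre [  0.4 -71. ] 0.54 1726
lid top 23.8
disc centre [ 0.2 65.6] 0.62 1882
lid top 23.3
max 0.24
0.01, -0, 0.24, -0.01, -0.01, -0
0.01, -0, 0.24, -0.01, -0.01, -0
0.01, -0, 0.24, -0.01, -0.01, -0
0.01, -0, 0.24, -0.01, -0.01, -0
0.01, -0, 0.24, -0.01, -0.01, -0
0.01, -0, 0.24, -0.01, -0.01, -0
0.01, -0, 0.24, -0.01, -0.01, -0
0.01, -0, 0.24, -0.01, -0.01, -0
0.01, -0, 0.24, -0.01, -0.01, -0
0.01, -0, 0.24, -0.01, -0.01, -0
```

>>> arm_command(motion=[0.03, 0.03, 0.25, 0, 0, 0, -1, 0, 0.03, 0.25, 0, 0, 0, -1, 0, 0, 0.25, 0, 0, 0, -1, 0, 0, 0.25, 0, 0, 0, -1, 0, 0, 0.25, 0, 0, 0, -1, 0, 0, 0.25, 0, 0, 0, -1, 0, 0, 0.25, 0, 0, 0, -1])

```text
time_s: 6.88
position: [0.6135, -0.2572, 0.1059]
orientation: [-2.811, -0.684, -0.81]
force: [-0.7, -0.6, -0.3]
finger_gap: 0.0854
grip_force: 0.0
```

```bash
python3 - <<'E'
from station import *
from h import *
rel(RACK,0);d=snapshot("wrist");dishfit(d,-70)
cv2.imwrite("pics/w3.png",d["pixels"])
E
```

```text
t 6.88 q [ 0.79  0.94 -0.43  1.65 -0.45  0.34 -0.1 ] grasp in frame [-27.6 -69.3  12.5] rot err deg [-0.3 -0.2 -0.1] F frame [-0.2 -0.2 -0.9] gap 0.0854 grip 0.0
disc centre [  0.4 -70.8] 0.5 3080
lid top 23.9
```

View pics/w3.png

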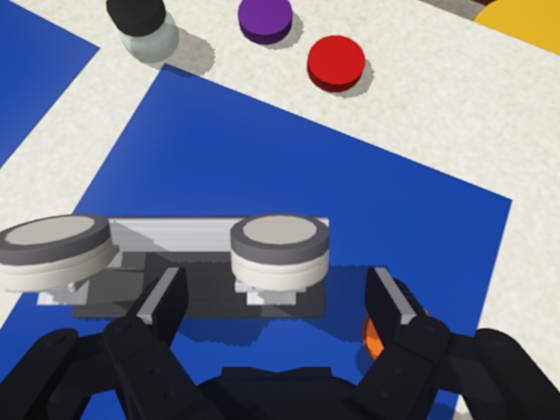

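>>> arm_command(motion=[0, 0.03, 0.23, 0, 0, 0, -1, 0, 0, 0.23, 0, 0, 0, -1, 0, 0, 0.23, 0, 0, 0, -1, 0, 0, 0, 0, 0, 0, 0.3, 0, 0, 0, 0, 0, 0, 1, 0, 0, 0, 0, 0, 0, 1, 0, 0, 0, 0, 0, 0, 1, 0, 0, 0, 0, 0, 0, 1], squeeze=40)

```text
time_s: 7.92
position: [0.6265, -0.2514, 0.0837]
orientation: [-2.811, -0.684, -0.81]
force: [-4.7, 1.1, 5.2]
finger_gap: 0.0553
grip_force: 40.4
```

```bash
python3 - <<'E'
from station import *
from h import *
rel(RACK,0)
d=snapshot("wrist");cv2.imwrite("pics/w4.png",d["pixels"][100:])
E
```

```text
t 7.92 q [ 0.77  0.99 -0.43  1.63 -0.45  0.31 -0.1 ] grasp in frame [ -1.2 -70.1  12.7] rot err deg [-0.4 -0.2 -0. ] F frame [-6.4  3.1 -0.3] gap 0.0553 grip 40.4
```

View pics/w4.png

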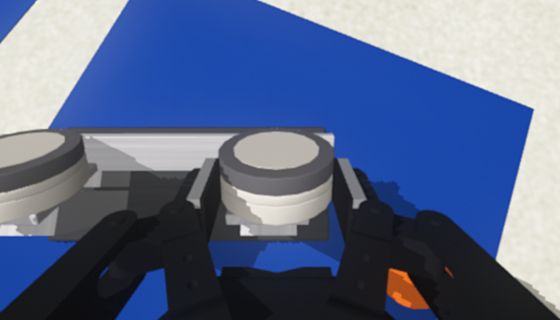

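```bash
python3 - <<'E'
from station import *
from h import *
d=snapshot("wrist");F,o=RACK;q=(cloud(d)-o)@F.T*1000
def sh(n,m):print(n,m.sum(),np.nanpercentile(q[m],[2,50,98],axis=0).round(1).tolist())
near=(abs(q[...,0])<60)&(q[...,2]>-20)&(q[...,2]<40)
dy=q[...,1]+70.5
g=d["pixels"].astype(int).sum(2)
sh("padL",near&(dy>27)&(dy<36)&(g>250)&(q[...,0]<22));sh("padR",near&(dy<-27)&(dy>-36)&(g>250)&(q[...,0]<22))
for u,v in((350,262),(355,285),(345,265),(362,305),(205,262),(200,290),(190,305)):print(u,v,q[v,u].round(1),d["pixels"][v,u])
dishfit(d,-70.5)
E
```

```text
padL 700 [[-44.7, -43.4, 4.5], [-26.7, -38.9, 23.4], [6.4, -35.7, 24.2]]
padR 594 [[-44.3, -104.1, 20.4], [-31.2, -101.3, 23.5], [1.0, -98.0, 24.2]]
350 262 [  88.3 -131.2  -30.7] [168  84  50]
355 285 [ -33.2 -102.4   23. ] [127 124 123]
345 265 [ -17.1 -101.6   23.5] [129 124 122]
362 305 [ -47.8 -101.5   23.7] [37 30 28]
205 262 [-13.8 -36.   23.2] [129 126 126]
200 290 [-37.  -39.1  22.9] [127 126 125]
190 305 [-49.3 -38.6  24.6] [35 33 33]
disc centre [  0.3 -69.8] 3.85 4935
lid top 24.0
```

```bash
python3 - <<'E'
from station import *
from h import *
d=snapshot("wrist");F,o=RACK;q=(cloud(d)-o)@F.T*1000
for v in range(250,312,5):
    print(v,[(u,*q[v,u].round(0).astype(int).tolist(),int(d["pixels"][v,u].mean())) for u in range(332,372,5)])
E
python3 - <<'E'
import cv2
im=cv2.imread("pics/w4.png");cv2.imwrite("pics/w4c.png",cv2.resize(im[110:230,170:390],None,fx=3.5,fy=3.5,interpolation=cv2.INTER_CUBIC))
E
```

```text
250 [(332, -2, -98, 24, 83), (337, 94, -121, -22, 94), (342, 93, -125, -22, 94), (347, 93, -129, -22, 94), (352, 94, -134, -22, 94), (357, 93, -138, -22, 92), (362, 94, -142, -22, 92), (367, 95, -147, -23, 92)]
255 [(332, -7, -97, 24, 84), (337, 92, -121, -26, 95), (342, 91, -125, -26, 94), (347, 92, -129, -26, 94), (352, 93, -134, -27, 93), (357, 91, -137, -26, 92), (362, 91, -141, -26, 92), (367, 91, -146, -26, 92)]
260 [(332, -12, -96, 23, 67), (337, -12, -99, 24, 61), (342, -12, -101, 23, 126), (347, -13, -103, 24, 125), (352, 90, -133, -30, 93), (357, 89, -137, -29, 93), (362, 89, -141, -29, 93), (367, 90, -146, -30, 92)]
265 [(332, -13, -96, 21, 58), (337, -17, -98, 23, 33), (342, -17, -100, 24, 127), (347, -18, -102, 24, 125), (352, 87, -133, -33, 95), (357, 87, -137, -33, 93), (362, 87, -141, -33, 93), (367, 87, -145, -33, 93)]
270 [(332, -13, -97, 19, 53), (337, -19, -98, 22, 33), (342, -22, -99, 23, 100), (347, -21, -102, 23, 125), (352, -21, -104, 23, 111), (357, -13, -108, 19, 29), (362, 85, -141, -36, 85), (367, 85, -145, -37, 93)]
275 [(332, -11, -97, 15, 90), (337, -21
[... 942 characters left out ...]
-41, -101, 23, 122), (362, -40, -104, 23, 125), (367, -35, -107, 19, 23)]
300 [(332, 72, -115, -57, 48), (337, -23, -98, 9, 33), (342, -32, -98, 15, 31), (347, -41, -97, 21, 29), (352, -43, -99, 23, 53), (357, -43, -101, 22, 152), (362, -44, -103, 23, 142), (367, -46, -104, 25, 36)]
305 [(332, 70, -115, -60, 68), (337, -24, -98, 7, 32), (342, -34, -98, 14, 29), (347, -42, -97, 20, 30), (352, -44, -99, 21, 81), (357, -43, -101, 20, 153), (362, -49, -101, 24, 31), (367, -48, -103, 24, 32)]
310 [(332, 68, -114, -63, 69), (337, -24, -98, 4, 30), (342, -33, -98, 11, 29), (347, -42, -98, 17, 30), (352, -44, -99, 19, 32), (357, -45, -101, 19, 30), (362, -51, -101, 24, 31), (367, -51, -102, 24, 31)]
```

View pics/w4c.png

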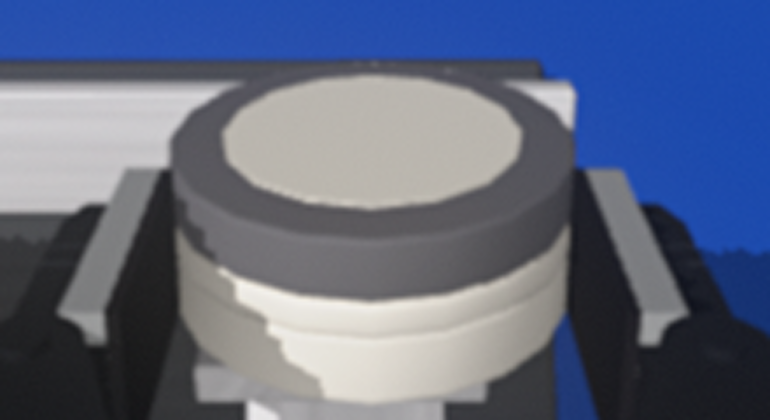

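>>> arm_command(motion=[0, 0, 0, 0, 0, 0, -1, 0, 0, 0, 0, 0, 0, -1, 0, 0, 0.11, 0, 0, 0, -1, 0, 0, 0.14, 0, 0, 0, -1, 0, 0, 0.14, 0, 0, 0, -1, 0, 0, 0.14, 0, 0, 0, -1, 0, 0, 0, 0, 0, 0, 0.3, 0, 0, 0, 0, 0, 0, 1, 0, 0, 0, 0, 0, 0, 1, 0, 0, 0, 0, 0, 0, 1], squeeze=40)

```text
time_s: 9.32
position: [0.6368, -0.2461, 0.0655]
orientation: [-2.811, -0.684, -0.811]
force: [-2.5, 1.0, 5.8]
finger_gap: 0.0589
grip_force: 42.5
```

```bash
python3 - <<'E'
from station import *
from h import *
rel(RACK,0)
d=snapshot("wrist");F,o=RACK;q=(cloud(d)-o)@F.T*1000
for v in range(235,290,6):
    print(v,[(u,*q[v,u].round(0).astype(int).tolist(),int(d["pixels"][v,u].mean())) for u in range(332,372,6)])
E
```

```text
t 9.32 q [ 0.75  1.02 -0.43  1.61 -0.46  0.28 -0.1 ] grasp in frame [ 20.3 -70.1  12.8] rot err deg [-0.3 -0.3 -0. ] F frame [-5.9  2.1  1.6] gap 0.0589 grip 42.5
235 [(332, 105, -114, -4, 92), (338, 105, -118, -4, 91), (344, 105, -123, -4, 92), (350, 105, -128, -4, 92), (356, 105, -133, -4, 90), (362, 104, -137, -3, 90), (368, 106, -143, -4, 91)]
241 [(332, 103, -114, -8, 93), (338, 103, -119, -8, 93), (344, 102, -123, -8, 93), (350, 102, -128, -8, 91), (356, 103, -133, -8, 91), (362, 103, -137, -8, 90), (368, 103, -142, -8, 90)]
247 [(332, 99, -113, -12, 86), (338, 101, -118, -13, 103), (344, 100, -123, -12, 93), (350, 99, -127, -12, 91), (356, 100, -132, -12, 92), (362, 100, -137, -12, 90), (368, 100, -142, -12, 90)]
253 [(332, 29, -100, 18, 206), (338, 30, -103, 17, 207), (344, 98, -123, -16, 92), (350, 98, -128, -16, 91), (356, 97, -132, -16, 92), (362, 98, -137, -16, 90), (368, 98, -142, -16, 91)]
259 [(332, 10, -96, 24, 90), (338, 10, -99, 24, 86), (344, 11, -102, 24, 111), (350, 11, -105, 23, 112), (356, 94, -132, -20, 91), (362, 94, -136, -20, 91), (368, 94, -141, -20, 90)]

[... 202 characters left out ...]
 84), (338, -2, -97, 24, 82), (344, -1, -100, 24, 32), (350, -1, -103, 24, 125), (356, 0, -105, 23, 120), (362, 7, -110, 19, 31), (368, 90, -140, -28, 92)]
277 [(332, -8, -93, 25, 84), (338, -7, -96, 24, 84), (344, -4, -99, 22, 38), (350, -6, -101, 24, 123), (356, -6, -104, 24, 123), (362, 0, -109, 20, 27), (368, 1, -112, 20, 33)]
283 [(332, -11, -93, 24, 86), (338, -12, -95, 24, 83), (344, -5, -99, 20, 34), (350, -11, -101, 24, 42), (356, -11, -103, 23, 123), (362, -10, -106, 23, 121), (368, -5, -110, 20, 33)]
289 [(332, -16, -92, 24, 85), (338, -17, -94, 24, 72), (344, -7, -99, 18, 31), (350, -16, -99, 24, 32), (356, -15, -102, 23, 124), (362, -15, -104, 24, 122), (368, -10, -108, 20, 29)]
```

>>> arm_command(motion=[0.05, 0, -0.1, 0, 0, 0, 1, 0.05, 0, -0.2, 0, 0, 0, 1, 0.05, 0, -0.4, 0, 0, 0, 1, 0.2, 0, -0.5, 0, 0, 0, 1, 0.2, 0, -0.5, 0, 0, 0, 1, 0.3, 0, -0.6, 0, 0, 0, 1, 0.3, 0, -0.7, 0, 0, 0, 1])

```text
time_s: 10.25
position: [0.6142, -0.2586, 0.193]
orientation: [-2.812, -0.684, -0.811]
force: [0.0, 0.1, -0.6]
finger_gap: 0.059
grip_force: 43.2
```

```bash
sed -i 's/\[x+19,y,z\]/[x+39,y,z]/; s/\.019\*R/.039*R/' h.py; cat >> kin.py <<'E'
def jplan(qa,qb,n,bump=0):
    """Cartesian rows for a joint-space blend"""
    ts=np.linspace(0,1,n+1);rows=[]
    Q=[np.asarray(qa)*(1-t)+np.asarray(qb)*t+np.array([0,-bump*np.sin(np.pi*t),0,0,0,0,0]) for t in ts]
    P=[fk(q) for q in Q]
    for (p0,R0),(p1,R1) in zip(P,P[1:]):
        rows.append(np.r_[R0.inv().apply(p1-p0)/.04,np.degrees((R0.inv()*R1).as_rotvec())/6])
    rows=np.array(rows).round(2);print("max",abs(rows).max(),"dq max",(abs(np.array(qb)-qa)/n*8).round(2))
    for i,(r,(p,_)) in enumerate(zip(rows,P[1:])):print(", ".join(f"{x:g}" for x in r),"   ",p.round(3) if i%4==3 else "")
E
python3 - <<'E'
from station import *
from h import *
from kin import *
rel(RACK,0);s=observe();q=np.array(s["q"]);print(fk(q)[0]-s["position"],s["position"])
R,p=tcp(*CRAD,-110,0,20,1)
qb,e,a=ik(R,p,np.array([-.69,.7,0,2.06,1.53,.46,-.86]),.01);print(qb.round(2),e,a,p)
jplan(q,qb,30,.15)
E
```

```text
t 10.25 q [ 0.76  0.8  -0.36  1.58 -0.45  0.54 -0.18] grasp in frame [-121.4  -71.    58.5] rot err deg [-0.3 -0.2 -0.1] F frame [ 0.5  0.1 -0.3] gap 0.059 grip 43.2
[ 9.47584888e-05  3.94731681e-05 -4.47986664e-05] [ 0.61423645 -0.25860797  0.19295026]
[-0.68  0.71 -0.01  2.04  1.45  0.47 -0.77] 1.4379804065016533e-05 5.015236553833972e-06 [0.53471861 0.21097235 0.1628098 ]
max 0.81 dq max [0.39 0.03 0.09 0.12 0.51 0.02 0.16]
0.16, -0.47, 0.1, 0.07, -0.39, -0.73     
0.19, -0.43, 0.08, 0.05, -0.37, -0.74     
0.21, -0.4, 0.05, 0.04, -0.36, -0.74     
0.23, -0.36, 0.03, 0.02, -0.34, -0.74     [ 0.606 -0.185  0.196]
0.24, -0.33, 0.01, 0, -0.33, -0.74     
0.26, -0.29, -0, -0.01, -0.31, -0.74     
0.27, -0.26, -0.02, -0.02, -0.3, -0.74     
0.28, -0.23, -0.03, -0.03, -0.29, -0.74     [ 0.596 -0.125  0.203]
0.28, -0.2, -0.03, -0.04, -0.28, -0.74     
0.29, -0.17, -0.04, -0.05, -0.27, -0.74     
0.3, -0.14, -0.04, -0.06, -0.26, -0.74     
0.3, -0.11, -0.04, -0.06, -0.25, -0.74     [ 0.588 -0.072  0.21 ]
0.31, -0.09, -0.04, -0.07, -0.24, -0.74     
0.32, -0.06, -0.04, -0.07, -0.22, -0.74     
0.32, -0.04, -0.04, -0.08, -0.21, -0.74     
0.33, -0.01, -0.04, -0.08, -0.2, -0.75     [ 0.583 -0.02   0.212]
0.34, 0.01, -0.03, -0.08, -0.19, -0.75     
0.35, 0.04, -0.03, -0.09, -0.18, -0.76     
0.36, 0.06, -0.03, -0.09, -0.17, -0.76     
0.37, 0.09, -0.03, -0.1, -0.16, -0.77     [0.578 0.037 0.206]
0.38, 0.11, -0.02, -0.1, -0.16, -0.77     
0.38, 0.14, -0.02, -0.11, -0.15, -0.78     
0.39, 0.17, -0.02, -0.11, -0.14, -0.78     
0.39, 0.19, -0.03, -0.12, -0.13, -0.79     [0.569 0.102 0.193]
0.4, 0.22, -0.03, -0.13, -0.12, -0.79     
0.4, 0.25, -0.03, -0.14, -0.11, -0.8     
0.4, 0.28, -0.04, -0.15, -0.11, -0.8     
0.4, 0.31, -0.04, -0.16, -0.1, -0.81     [0.55  0.173 0.174]
0.39, 0.34, -0.05, -0.17, -0.1, -0.81     
0.38, 0.36, -0.06, -0.18, -0.09, -0.81
```

>>> arm_command(motion=[0.16, -0.47, 0.1, 0.07, -0.39, -0.73, 1, 0.19, -0.43, 0.08, 0.05, -0.37, -0.74, 1, 0.21, -0.4, 0.05, 0.04, -0.36, -0.74, 1, 0.23, -0.36, 0.03, 0.02, -0.34, -0.74, 1, 0.24, -0.33, 0.01, 0, -0.33, -0.74, 1, 0.26, -0.29, 0, -0.01, -0.31, -0.74, 1, 0.27, -0.26, -0.02, -0.02, -0.3, -0.74, 1, 0.28, -0.23, -0.03, -0.03, -0.29, -0.74, 1, 0.28, -0.2, -0.03, -0.04, -0.28, -0.74, 1, 0.29, -0.17, -0.04, -0.05, -0.27, -0.74, 1])

```text
time_s: 11.5
position: [0.5912, -0.0974, 0.2069]
orientation: [2.43, 1.722, 0.361]
force: [-0.3, -0.4, -0.6]
finger_gap: 0.0587
grip_force: 43.2
```

>>> arm_command(motion=[0.3, -0.14, -0.04, -0.06, -0.26, -0.74, 1, 0.3, -0.11, -0.04, -0.06, -0.25, -0.74, 1, 0.31, -0.09, -0.04, -0.07, -0.24, -0.74, 1, 0.32, -0.06, -0.04, -0.07, -0.22, -0.74, 1, 0.32, -0.04, -0.04, -0.08, -0.21, -0.74, 1, 0.33, -0.01, -0.04, -0.08, -0.2, -0.75, 1, 0.34, 0.01, -0.03, -0.08, -0.19, -0.75, 1, 0.35, 0.04, -0.03, -0.09, -0.18, -0.76, 1, 0.36, 0.06, -0.03, -0.09, -0.17, -0.76, 1, 0.37, 0.09, -0.03, -0.1, -0.16, -0.77, 1])

```text
time_s: 12.75
position: [0.5783, 0.0378, 0.2055]
orientation: [1.489, 2.299, 0.055]
force: [0.2, -1.0, -0.2]
finger_gap: 0.0589
grip_force: 43.2
```

```bash
python3 - <<'E'
from station import *
from h import *
from kin import *
rel(CRAD,1);s=observe();q=np.array(s["q"]);print(s["position"])
R,p=tcp(*CRAD,-110,0,20,1)
qb,e,a=ik(R,p,np.array([-.69,.7,0,2.06,1.53,.46,-.86]),.01);print(qb.round(2),e,a,p)
plan(R,p,10)
E
```

```text
t 12.75 q [-0.39  0.62  0.2   1.89  0.42  0.36 -0.2 ] grasp in frame [ -97.  -150.3  126.7] rot err deg [ -7.7  -6.9 -47.8] F frame [ 0.4 -0.9  0.3] gap 0.0589 grip 43.2
[0.57831102 0.03783683 0.20553342]
[-0.68  0.71 -0.01  2.04  1.45  0.47 -0.77] 1.4379804065016533e-05 5.015236553833972e-06 [0.53471861 0.21097235 0.1628098 ]
max 0.8
0.45, 0.07, -0.02, -0.13, -0.12, -0.8
0.45, 0.1, -0.02, -0.13, -0.12, -0.8
0.44, 0.14, -0.03, -0.13, -0.12, -0.8
0.42, 0.18, -0.03, -0.13, -0.12, -0.8
0.41, 0.21, -0.03, -0.13, -0.12, -0.8
0.39, 0.25, -0.03, -0.13, -0.12, -0.8
0.36, 0.28, -0.03, -0.13, -0.12, -0.8
0.34, 0.31, -0.03, -0.13, -0.12, -0.8
0.31, 0.33, -0.03, -0.13, -0.12, -0.8
0.28, 0.36, -0.03, -0.13, -0.12, -0.8
```

>>> arm_command(motion=[0.45, 0.07, -0.02, -0.13, -0.12, -0.8, 1, 0.45, 0.1, -0.02, -0.13, -0.12, -0.8, 1, 0.44, 0.14, -0.03, -0.13, -0.12, -0.8, 1, 0.42, 0.18, -0.03, -0.13, -0.12, -0.8, 1, 0.41, 0.21, -0.03, -0.13, -0.12, -0.8, 1, 0.39, 0.25, -0.03, -0.13, -0.12, -0.8, 1, 0.36, 0.28, -0.03, -0.13, -0.12, -0.8, 1, 0.34, 0.31, -0.03, -0.13, -0.12, -0.8, 1, 0.31, 0.33, -0.03, -0.13, -0.12, -0.8, 1, 0.28, 0.36, -0.03, -0.13, -0.12, -0.8, 1])

```text
time_s: 14.0
position: [0.5352, 0.2113, 0.1619]
orientation: [0.372, 2.556, -0.11]
force: [0.4, 0.1, -2.0]
finger_gap: 0.0591
grip_force: 43.2
```

```bash
python3 - <<'E'
from station import *
from h import *
rel(CRAD,1)
d=snapshot("wrist");np.savez("wc.npz",**d)
F,o=CRAD
im=cv2.resize(d["pixels"],(800,600));
for pts,col in(([(-22,-20,0),(-22,20,0),(58,20,0),(58,-20,0)],(0,255,0)),([(20,-18,54),(20,18,54),(50,18,54),(50,-18,54)],(0,0,255))):
    u=proj(d,np.array(pts)/1e3@F+o)*800/560;cv2.polylines(im,[np.round(u).astype(int)],True,col,1)
cv2.imwrite("pics/wc.png",im)
E
```

```text
t 14.0 q [-1.01  0.79  0.59  2.05  0.81  0.05 -0.17] grasp in frame [-109.     0.4   19.7] rot err deg [0.  0.2 0.2] F frame [ 1.8  0.2 -0.8] gap 0.0591 grip 43.2
```

View pics/wc.png

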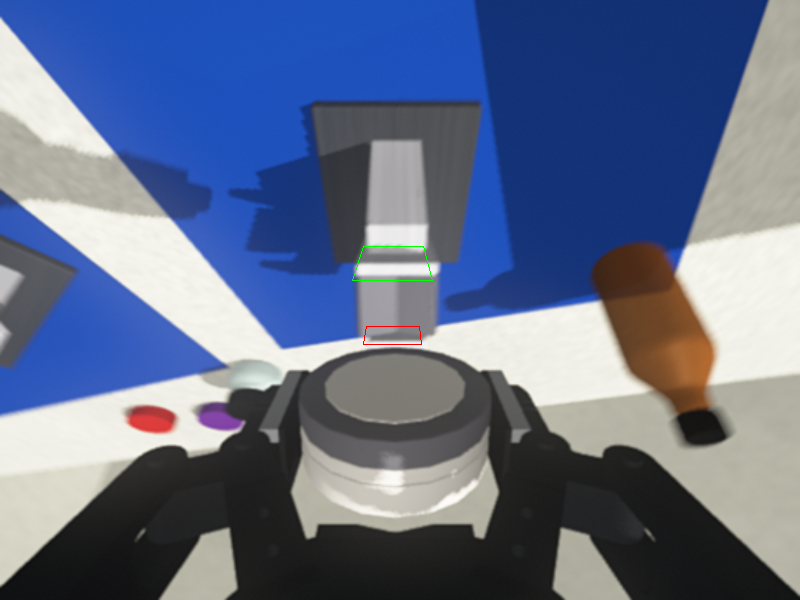

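```bash
cat >> kin.py <<'E'
def jac(q):
    p0,R0=fk(q);J=np.zeros((6,7))
    for i in range(7):
        dq=np.array(q,float);dq[i]+=1e-5;p,R=fk(dq);J[:3,i]=(p-p0)/1e-5;J[3:,i]=(R*R0.inv()).as_rotvec()/1e-5
    return J
def follow(q,rows,W=np.ones(7),ref=None,k=0.,lam=1e-3,sub=4):
    """differential IK of tool-frame rows, weighted min norm, pull k to ref"""
    q=np.array(q,float);p,R=fk(q);out=[]
    for r in rows:
        for _ in range(sub):
            p=p+R.apply(np.array(r[:3])*.04/sub);R=R*Ro.from_rotvec(np.radians(np.array(r[3:6])*6)/sub)
            for _ in range(2):
                pp,RR=fk(q);e=np.r_[p-pp,(R*RR.inv()).as_rotvec()];J=jac(q);Wi=np.diag(1/W)
                Ji=Wi@J.T@np.linalg.inv(J@Wi@J.T+lam**2*np.eye(6));dq=Ji@e
                if ref is not None:dq=dq+(np.eye(7)-Ji@J)@(k*(ref-q))
                q=np.clip(q+dq,LO,HI)
        out.append(q.copy())
    return q,out
E
cat > rows1.py <<'E'
import numpy as np
A=np.array([0.16,-0.47,0.1,0.07,-0.39,-0.73,0.19,-0.43,0.08,0.05,-0.37,-0.74,0.21,-0.4,0.05,0.04,-0.36,-0.74,0.23,-0.36,0.03,0.02,-0.34,-0.74,0.24,-0.33,0.01,0,-0.33,-0.74,0.26,-0.29,0,-0.01,-0.31,-0.74,0.27,-0.26,-0.02,-0.02,-0.3,-0.74,0.28,-0.23,-0.03,-0.03,-0.29,-0.74,0.28,-0.2,-0.03,-0.04,-0.28,-0.74,0.29,-0.17,-0.04,-0.05,-0.27,-0.74,
0.3,-0.14,-0.04,-0.06,-0.26,-0.74,0.3,-0.11,-0.04,-0.06,-0.25,-0.74,0.31,-0.09,-0.04,-0.07,-0.24,-0.74,0.32,-0.06,-0.04,-0.07,-0.22,-0.74,0.32,-0.04,-0.04,-0.08,-0.21,-0.74,0.33,-0.01,-0.04,-0.08,-0.2,-0.75,0.34,0.01,-0.03,-0.08,-0.19,-0.75,0.35,0.04,-0.03,-0.09,-0.18,-0.76,0.36,0.06,-0.03,-0.09,-0.17,-0.76,0.37,0.09,-0.03,-0.1,-0.16,-0.77]).reshape(-1,6)
B=np.array([0.45,0.07,-0.02,-0.13,-0.12,-0.8,0.45,0.1,-0.02,-0.13,-0.12,-0.8,0.44,0.14,-0.03,-0.13,-0.12,-0.8,0.42,0.18,-0.03,-0.13,-0.12,-0.8,0.41,0.21,-0.03,-0.13,-0.12,-0.8,0.39,0.25,-0.03,-0.13,-0.12,-0.8,0.36,0.28,-0.03,-0.13,-0.12,-0.8,0.34,0.31,-0.03,-0.13,-0.12,-0.8,0.31,0.33,-0.03,-0.13,-0.12,-0.8,0.28,0.36,-0.03,-0.13,-0.12,-0.8]).reshape(-1,6)
E
python3 - <<'E'
from kin import *
from rows1 import A,B
from h import *
q0=[.76,.8,-.36,1.58,-.45,.54,-.18]
mid=(LO+HI)/2;st=np.array(X[0][0]);z=np.zeros(7)
for n,ref,k in(("minnorm",None,0),("mid .02",mid,.02),("mid .1",mid,.1),("start .02",st,.02),("start .1",st,.1),("zero .02",z,.02)):
    q1,_=follow(q0,A,ref=ref,k=k);q2,_=follow(q1,B,ref=ref,k=k);print(n,q1.round(2),q2.round(2))
d=dict(np.load("wc.npz"));F,o=CRAD;Q=(cloud(d)-o)@F.T*1000
w=Q[120:240,235:320].reshape(-1,3)
m=(abs(w[:,0]+22)<6)&(w[:,2]>-9)&(w[:,2]<4)&(abs(w[:,1])<30);print("endface",m.sum(),np.nanpercentile(w[m],[3,50,97],axis=0).round(1).tolist())
m=(w[:,2]>4)&(w[:,2]<46)&(abs(w[:,0]-10)<30)&(abs(w[:,1])<30);print("foot",m.sum(),np.nanpercentile(w[m],[3,50,97],axis=0).round(1).tolist())
for lo in range(-18,20,4):
    mm=m&(w[:,1]>lo)&(w[:,1]<lo+4);print(lo+2,np.nanmedian(w[mm][:,0]).round(1) if mm.any() else None,end=" | ")
E
```

```text
minnorm [-0.42  0.61  0.22  1.93  0.42  0.33 -0.2 ] [-1.07  0.81  0.67  2.11  0.76  0.   -0.14]
mid .02 [-0.13  0.6  -0.27  1.93  0.97  0.54 -0.72] [-0.5   0.72 -0.37  2.1   1.56  0.71 -0.88]
mid .1 [-0.11  0.61 -0.3   1.92  0.98  0.55 -0.74] [-0.44  0.73 -0.48  2.09  1.56  0.79 -0.87]
start .02 [-0.34  0.6   0.1   1.93  0.61  0.37 -0.39] [-1.07  0.81  0.67  2.11  0.73  0.   -0.11]
start .1 [-0.32  0.6   0.06  1.93  0.67  0.38 -0.44] [-1.07  0.81  0.65  2.11  0.39  0.    0.23]
zero .02 [-0.45  0.62  0.29  1.93  0.3   0.31 -0.08] [-1.07  0.81  0.66  2.11  0.43  0.    0.19]
endface 586 [[-24.5, -17.5, -8.3], [-23.1, 1.0, -6.1], [-17.1, 19.7, -2.6]]
foot 2365 [[5.5, -21.1, 7.8], [9.2, 1.1, 24.7], [13.2, 23.0, 42.4]]
-16 7.0 | -12 8.5 | -8 9.9 | -4 11.4 | 0 12.8 | 4 12.3 | 8 10.8 | 12 9.2 | 16 7.9 | 20 6.4 |
```

```bash
cat >> h.py <<'E'
F_,o_=CRAD;CRAD=(F_,o_+np.array([-.7,1.5,-1.5])/1e3@F_)
E
cat >> kin.py <<'E'
def seg(Ra,pa,Rb,pb,nmin=1):
    """rows from pose a to b within limits"""
    w=Ro.from_matrix(Ra.T@Rb).as_rotvec();n=nmin
    n=max(nmin,int(np.ceil(max(np.linalg.norm(pb-pa)/.036,np.degrees(abs(w).max())/5.8))))
    rows=[]
    for i in range(n):
        Ri=Ra@Ro.from_rotvec(w/n*i).as_matrix();rows.append(np.r_[Ri.T@(pb-pa)/n/.04,np.degrees(w/n)/6])
    return rows
def show(rows):
    print("max",np.abs(rows).max())
    for r in np.round(rows,2):print(", ".join(f"{x:g}" for x in r))
E
cat > search.py <<'E'
from station import *
from h import *
from kin import *
def search(q0,Rf,pf,fin,N=150,seed=0,nw=2,sh=.06,tilt=.7,up=(.02,.12),good=.2):
    """random via poses to final pose Rf,pf then rows fin; maximise least q6 margin at the end"""
    rng=np.random.default_rng(seed);p0,R0=fk(q0);R0=R0.as_matrix();best=(-9,)
    for k in range(N):
        W=[]
        for j in range(nw):
            fr_=(j+1)/(nw+1) if np.linalg.norm(pf-p0)>.1 else 1
            base=R0@Ro.from_rotvec(Ro.from_matrix(R0.T@Rf).as_rotvec()*fr_).as_matrix()
            W.append((base@Ro.from_rotvec(rng.uniform(-tilt,tilt,3)*[1,1,.8]).as_matrix(),p0+(pf-p0)*fr_+rng.uniform(-sh,sh,3)*[1,1,0]+[0,0,rng.uniform(*up)]))
        W.append((Rf,pf));rows=[];a=(R0,p0)
        for b in W:rows+=seg(*a,*b);a=b
        if len(rows)>40:continue
        q,out=follow(q0,rows,sub=1);
        out=np.array(out)
        marg=np.minimum(out-LO,HI-out)
        if marg[2:].min()<.03:continue
        q2,o2=follow(q,fin,sub=1);o2=np.array(o2);pe=np.linalg.norm(fk(q2)[0]-(pf+Rf@np.sum([f[:3] for f in fin],0)*.04))
        m2=np.minimum(o2-LO,HI-o2).min()-.002*len(rows)-(1 if pe>.002 else 0)
        if m2>best[0]:best=(m2,rows,q,q2,o2[:,5].min(),W)
    return best
E
cat > s1.py <<'E'
from search import *
s=observe();q0=np.array(s["q"]);rel(CRAD,1)
Rf,pf=tcp(*CRAD,-100,0,15,1)
fin=[[0,0,.25,0,0,0]]*10
q,o=follow(q0,seg(fk(q0)[1].as_matrix(),fk(q0)[0],Rf,pf)+fin);print("direct",q.round(2),fk(q)[0]-pf-Rf[:,2]*.1,np.array(o)[:,5].round(2))
b=search(q0,Rf,pf,fin);print(b[0],len(b[1]),b[2].round(2),b[3].round(2),b[4])
for R,p in b[5]:print(p.round(3))
show(b[1])
E
time python3 s1.py
```

```text
t 14.05 q [-1.01  0.8   0.59  2.05  0.81  0.05 -0.16] grasp in frame [-108.3    1.1   19.2] rot err deg [0.1 0.2 0.6] F frame [ 1.2  3.5 -4.8] gap 0.0588 grip 43.2
direct [-0.96  1.04  0.69  2.    0.78  0.   -0.18] [-0.01441541 -0.05875639  0.01593995] [0.01 0.   0.   0.   0.   0.   0.   0.   0.   0.   0.  ]
0.37217827011519344 17 [-0.62  0.73 -0.12  2.05  1.52  0.54 -0.84] [-0.53  0.92 -0.13  1.98  1.81  0.54 -1.06] 0.5284303228432365
[0.49  0.153 0.215]
[0.513 0.159 0.214]
[0.535 0.213 0.151]
max 0.9508308265764417
-0.02, -0.25, -0.21, -0.59, 0.91, 0.13
-0.01, -0.24, -0.23, -0.59, 0.91, 0.13
0.01, -0.23, -0.24, -0.59, 0.91, 0.13
0.03, -0.21, -0.25, -0.59, 0.91, 0.13
0.05, -0.2, -0.26, -0.59, 0.91, 0.13
0.08, -0.18, -0.27, -0.59, 0.91, 0.13
0.1, -0.17, -0.27, -0.59, 0.91, 0.13
-0.09, 0.04, 0.01, 0.95, -0.52, -0.6
-0.09, 0.04, 0.02, 0.95, -0.52, -0.6
-0.09, 0.04, 0.02, 0.95, -0.52, -0.6
-0.09, 0.03, 0.02, 0.95, -0.52, -0.6
-0.09, 0.03, 0.02, 0.95, -0.52, -0.6
-0.09, 0.02, 0.02, 0.95, -0.52, -0.6
-0.06, 0.4, 0.35, -0.11, -0.6, 0.93
-0, 0.4, 0.35, -0.11, -0.6, 0.93
0.06, 0.39, 0.35, -0.11, -0.6, 0.93
0.12, 0.38, 0.35, -0.11, -0.6, 0.93
real	0m30.426s
user	0m30.639s
sys	0m0.261s
```

>>> arm_command(motion=[-0.02, -0.25, -0.21, -0.59, 0.91, 0.13, 1, -0.01, -0.24, -0.23, -0.59, 0.91, 0.13, 1, 0.01, -0.23, -0.24, -0.59, 0.91, 0.13, 1, 0.03, -0.21, -0.25, -0.59, 0.91, 0.13, 1, 0.05, -0.2, -0.26, -0.59, 0.91, 0.13, 1, 0.08, -0.18, -0.27, -0.59, 0.91, 0.13, 1, 0.1, -0.17, -0.27, -0.59, 0.91, 0.13, 1])

```text
time_s: 14.92
position: [0.4986, 0.1668, 0.1888]
orientation: [0.428, 2.983, 0.436]
force: [0.4, 0.8, -2.7]
finger_gap: 0.0589
grip_force: 43.3
```

```bash
cat > s2.py <<'E'
from search import *
import sys
s=observe();q0=np.array(s["q"]);rel(CRAD,1)
Rf,pf=tcp(*CRAD,-100,0,15,1)
fin=[[0,0,.25,0,0,0]]*10
p0,R0=fk(q0);R0=R0.as_matrix()
d=follow(q0,seg(R0,p0,Rf,pf));e=follow(d[0],fin);print("direct",d[0].round(2),e[0].round(2),np.array(e[1])[:,5].min())
b=search(q0,Rf,pf,fin,N=60,nw=1,tilt=.6);print(b[0],len(b[1]),b[2].round(2),b[3].round(2),b[4])
for R,p in b[5]:print(p.round(3))
show(b[1])
E
python3 s2.py
```

```text
t 14.93 q [ 0.16  0.67 -0.7   1.92  0.48  0.48  0.5 ] grasp in frame [-136.5  -65.7   34.8] rot err deg [ 16.7 -28.7  -4.3] F frame [ 2.4  0.8 -1.3] gap 0.0589 grip 43.3
direct [-1.01  0.82  0.61  2.06  0.84  0.01 -0.21] [-0.96  1.05  0.7   1.99  0.81  0.   -0.22] 0.0
0.3835557710594619 10 [-0.69  0.73  0.    2.05  1.51  0.46 -0.84] [-0.58  0.92 -0.04  1.98  1.84  0.47 -1.11] 0.44720242345393135
[0.59  0.249 0.253]
[0.535 0.213 0.151]
max 0.9333393356571619
-0.42, 0.74, -0.17, 0.85, 0.31, -0.67
-0.46, 0.69, -0.25, 0.85, 0.31, -0.67
-0.5, 0.63, -0.32, 0.85, 0.31, -0.67
-0.53, 0.56, -0.39, 0.85, 0.31, -0.67
0.21, -0.12, 0.44, 0.02, -0.93, 0.48
0.25, -0.13, 0.42, 0.02, -0.93, 0.48
0.28, -0.15, 0.39, 0.02, -0.93, 0.48
0.31, -0.16, 0.36, 0.02, -0.93, 0.48
0.34, -0.18, 0.33, 0.02, -0.93, 0.48
0.36, -0.19, 0.3, 0.02, -0.93, 0.48
```

>>> arm_command(motion=[-0.42, 0.74, -0.17, 0.85, 0.31, -0.67, 1, -0.46, 0.69, -0.25, 0.85, 0.31, -0.67, 1, -0.5, 0.63, -0.32, 0.85, 0.31, -0.67, 1, -0.53, 0.56, -0.39, 0.85, 0.31, -0.67, 1])

```text
time_s: 15.42
position: [0.5881, 0.2464, 0.2508]
orientation: [-0.014, -3.106, 0.084]
force: [1.2, 0.2, -0.5]
finger_gap: 0.0589
grip_force: 43.5
```

```bash
sed -i 's/N=60/N=40/' s2.py; python3 s2.py
```

```text
t 15.43 q [-0.22  0.87 -0.67  1.06  0.52  1.43  0.76] grasp in frame [-155.9   50.3  124. ] rot err deg [  1.3 -33.3  16.8] F frame [1.  0.6 0.6] gap 0.0589 grip 43.5
direct [-0.65  0.73 -0.06  2.04  1.51  0.5  -0.83] [-0.55  0.93 -0.08  1.97  1.82  0.51 -1.07] 0.4875944958535528
0.3890540628700585 9 [-0.6   0.73 -0.16  2.05  1.52  0.57 -0.84] [-0.51  0.92 -0.17  1.98  1.81  0.57 -1.04] 0.5592545202828964
[0.608 0.197 0.23 ]
[0.535 0.213 0.151]
max 0.9066483329250987
-0.11, -0.24, 0.12, 0.29, -0.91, 0.11
-0.1, -0.24, 0.13, 0.29, -0.91, 0.11
-0.09, -0.23, 0.15, 0.29, -0.91, 0.11
-0.07, -0.22, 0.16, 0.29, -0.91, 0.11
-0.06, -0.22, 0.18, 0.29, -0.91, 0.11
0.63, 0.15, 0.22, -0.17, -0.21, 0.63
0.64, 0.1, 0.21, -0.17, -0.21, 0.63
0.65, 0.05, 0.19, -0.17, -0.21, 0.63
0.65, 0.01, 0.18, -0.17, -0.21, 0.63
```

Direct works now.

```bash
python3 - <<'E'
from h import *
plan(*tcp(*CRAD,-100,0,15,1),8)
E
```

```text
max 0.69
0.16, -0.09, 0.32, 0.03, -0.69, 0.35
0.17, -0.1, 0.31, 0.03, -0.69, 0.35
0.19, -0.1, 0.3, 0.03, -0.69, 0.35
0.21, -0.11, 0.28, 0.03, -0.69, 0.35
0.23, -0.12, 0.27, 0.03, -0.69, 0.35
0.24, -0.12, 0.25, 0.03, -0.69, 0.35
0.25, -0.13, 0.23, 0.03, -0.69, 0.35
0.26, -0.14, 0.21, 0.03, -0.69, 0.35
```

>>> arm_command(motion=[0.16, -0.09, 0.32, 0.03, -0.69, 0.35, 1, 0.17, -0.1, 0.31, 0.03, -0.69, 0.35, 1, 0.19, -0.1, 0.3, 0.03, -0.69, 0.35, 1, 0.21, -0.11, 0.28, 0.03, -0.69, 0.35, 1, 0.23, -0.12, 0.27, 0.03, -0.69, 0.35, 1, 0.24, -0.12, 0.25, 0.03, -0.69, 0.35, 1, 0.25, -0.13, 0.23, 0.03, -0.69, 0.35, 1, 0.26, -0.14, 0.21, 0.03, -0.69, 0.35, 1])

```text
time_s: 16.42
position: [0.5384, 0.2129, 0.1552]
orientation: [0.37, 2.583, -0.112]
force: [0.4, -0.2, -2.0]
finger_gap: 0.0589
grip_force: 43.6
```

```bash
python3 - <<'E'
from station import *
from h import *
rel(CRAD,1)
d=snapshot("wrist");np.savez("wc2.npz",**d);F,o=CRAD;Q=(cloud(d)-o)@F.T*1000
w=Q.reshape(-1,3);g=d["pixels"].reshape(-1,3)
m=(abs(w[:,0]+22)<6)&(w[:,2]>-12)&(w[:,2]<6)&(abs(w[:,1])<30);print("endface",m.sum(),np.nanpercentile(w[m],[3,50,97],axis=0).round(1).tolist())
m=(w[:,2]>4)&(w[:,2]<46)&(abs(w[:,0]-10)<30)&(abs(w[:,1])<30)
for lo in range(-22,24,4):
    mm=m&(w[:,1]>lo)&(w[:,1]<lo+4);print(lo+2,np.nanmedian(w[mm][:,0]).round(1) if mm.any() else None,end=" | ")
# dish lid face heights (lid bottom) : points near grasp
s=observe();R=Ro.from_rotvec(s["orientation"]).as_matrix();t=(cloud(d)-np.array(s["position"]))@R*1000;t=t.reshape(-1,3)
m=(abs(t[:,1])<25)&(t[:,2]>-80)&(t[:,2]<0)&(abs(t[:,0])<25)
print("\ndish in tool frame",np.nanpercentile(t[m],[2,50,98],axis=0).round(1).tolist())
plan(*tcp(*CRAD,-40,0,14,1),6)
E
```

```text
t 16.43 q [-0.65  0.72 -0.05  2.01  1.4   0.48 -0.7 ] grasp in frame [-101.2    1.5   20.8] rot err deg [-0.2 -1.3  0.5] F frame [ 1.9 -0.1 -0.7] gap 0.0589 grip 43.6
endface 587 [[-23.8, -19.1, -6.7], [-22.5, -1.0, -4.5], [-17.4, 18.1, -1.1]]
-20 7.0 | -16 8.3 | -12 9.8 | -8 11.2 | -4 12.8 | 0 13.6 | 4 12.3 | 8 10.9 | 12 9.5 | 16 8.0 | 20 6.9 | 24 10.6 | 
dish in tool frame [[-12.6, -23.3, -70.1], [9.0, 0.4, -61.4], [10.5, 23.6, -17.9]]
max 0.25
0.01, -0.01, 0.25, -0, -0.03, 0.01
0.01, -0.01, 0.25, -0, -0.03, 0.01
0.01, -0.01, 0.25, -0, -0.03, 0.01
0.01, -0.01, 0.25, -0, -0.03, 0.01
0.01, -0.01, 0.25, -0, -0.03, 0.01
0.01, -0.01, 0.25, -0, -0.03, 0.01
```

>>> arm_command(motion=[0.03, -0.02, 0.25, 0, -0.04, 0.02, 1, 0.03, -0.02, 0.25, 0, -0.04, 0.02, 1, 0.03, 0, 0.25, 0, -0.04, 0.02, 1, 0.03, 0, 0.25, 0, -0.03, 0.01, 1, 0.02, 0, 0.25, 0, -0.03, 0.01, 1, 0.02, 0, 0.25, 0, -0.03, 0.01, 1, 0, 0, 0.2, 0, 0, 0, 1, 0, 0, 0.15, 0, 0, 0, 1, 0, 0, 0, 0, 0, 0, 1])

```text
time_s: 17.6
position: [0.5698, 0.2019, 0.0877]
orientation: [0.376, 2.562, -0.113]
force: [0.4, -0.1, -0.7]
finger_gap: 0.0589
grip_force: 43.6
```

```bash
python3 - <<'E'
from h import *
rel(CRAD,1);plan(*tcp(*CRAD,0,0,13,1),10)
E
```

```text
t 17.6 q [-0.6   0.87 -0.05  2.    1.75  0.48 -1.04] grasp in frame [-26.4   0.1  12.4] rot err deg [-0.2 -0.1  0.2] F frame [ 0.8  0.  -0. ] gap 0.0589 grip 43.6
max 0.07
-0, 0, 0.07, -0, -0, 0
-0, 0, 0.07, -0, -0, 0
-0, 0, 0.07, -0, -0, 0
-0, 0, 0.07, -0, -0, 0
-0, 0, 0.07, -0, -0, 0
-0, 0, 0.07, -0, -0, 0
-0, 0, 0.07, -0, -0, 0
-0, 0, 0.07, -0, -0, 0
-0, 0, 0.07, -0, -0, 0
-0, 0, 0.07, -0, -0, 0
```

>>> arm_command(motion=[-0.02, 0, 0.06, 0, 0, 0, 1, 0, 0, 0.06, 0, 0, 0, 1, 0, 0, 0.06, 0, 0, 0, 1, 0, 0, 0.06, 0, 0, 0, 1, 0, 0, 0.06, 0, 0, 0, 1, 0, 0, 0.06, 0, 0, 0, 1, 0, 0, 0.06, 0, 0, 0, 1, 0, 0, 0.06, 0, 0, 0, 1])

```text
time_s: 18.6
position: [0.5799, 0.1991, 0.0716]
orientation: [0.376, 2.563, -0.113]
force: [-0.9, 1.4, 2.0]
finger_gap: 0.0593
grip_force: 43.9
```

```bash
python3 - <<'E'
from h import *
rel(CRAD,1)
E
```

```text
t 18.6 q [-0.58  0.91 -0.06  1.98  1.8   0.49 -1.07] grasp in frame [-7.2  0.3 12.9] rot err deg [-0.2 -0.2  0.2] F frame [-2.4  1.1 -0.1] gap 0.0593 grip 43.9
```

>>> arm_command(motion=[0, 0, 0.04, 0, 0, 0, 1, 0, 0, 0.04, 0, 0, 0, 1, 0, 0, 0.04, 0, 0, 0, 1])

```text
time_s: 18.98
position: [0.5823, 0.1983, 0.0676]
orientation: [0.376, 2.563, -0.113]
force: [-2.4, 1.9, 3.1]
finger_gap: 0.0589
grip_force: 43.9
```

>>> arm_command(motion=[0, 0, 0.03, 0, 0, 0, 1])

```text
time_s: 19.1
position: [0.5829, 0.1981, 0.0666]
orientation: [0.376, 2.563, -0.113]
force: [-1.0, 0.5, 2.1]
finger_gap: 0.059
grip_force: 43.9
```

>>> arm_command(motion=[0, 0, 0.03, 0, 0, 0, 1])

```text
time_s: 19.23
position: [0.5835, 0.1981, 0.0659]
orientation: [0.375, 2.562, -0.113]
force: [-13.3, 1.3, 21.6]
finger_gap: 0.0589
grip_force: 46.1
```

```bash
python3 - <<'E'
from h import *
rel(CRAD,1)
E
```

```text
t 19.23 q [-0.57  0.92 -0.06  1.98  1.82  0.49 -1.08] grasp in frame [-0.4  0.3 13. ] rot err deg [-0.2 -0.1  0.2] F frame [-25.3  -2.6   0.3] gap 0.0589 grip 46.1
```

>>> arm_command(motion=[0, 0, -0.02, 0, 0, 0, 1, 0.03, 0, 0, 0, 0, 0, 1])

```text
time_s: 19.48
position: [0.5823, 0.1983, 0.0659]
orientation: [0.376, 2.562, -0.113]
force: [-0.1, -0.5, 4.9]
finger_gap: 0.0592
grip_force: 44.0
```

```bash
python3 - <<'E'
from h import *
rel(CRAD,1)
E
```

```text
t 19.48 q [-0.57  0.92 -0.06  1.98  1.82  0.49 -1.08] grasp in frame [-1.   0.2 12. ] rot err deg [-0.2 -0.1  0.2] F frame [-4.2 -0.5  2.7] gap 0.0592 grip 44.0
```

>>> arm_command(motion=[0.02, 0, 0, 0, 0, 0, 1])

```text
time_s: 19.6
position: [0.5818, 0.1982, 0.0655]
orientation: [0.376, 2.561, -0.114]
force: [1.0, 0.8, 6.1]
finger_gap: 0.0591
grip_force: 44.1
```

```bash
python3 - <<'E'
from h import *
rel(CRAD,1)
E
```

```text
t 19.6 q [-0.57  0.92 -0.06  1.98  1.83  0.49 -1.09] grasp in frame [-0.9  0.  11.3] rot err deg [-0.2 -0.1  0.1] F frame [-4.7  1.   3.9] gap 0.0591 grip 44.1
```

>>> arm_command(motion=[0, 0, 0, 0, 0, 0, -0.2, 0, 0, 0, 0, 0, 0, -1, 0, 0, 0, 0, 0, 0, -1, 0, 0, -0.2, 0, 0, 0, -1, 0, 0, -0.4, 0, 0, 0, -1, 0, 0, -0.6, 0, 0, 0, -1, 0, 0, -0.7, 0, 0, 0, -1, 0, 0, -0.7, 0, 0, 0, -1])

```text
time_s: 20.6
position: [0.5281, 0.2151, 0.1546]
orientation: [0.375, 2.563, -0.112]
force: [0.6, 0.2, 0.5]
finger_gap: 0.0855
grip_force: 0.0
```

```bash
cat > chk.py <<'E'
from station import *
from h import *
rel(CRAD,1)
from scipy.optimize import least_squares
d=snapshot("wrist");F,o=CRAD;Q=(cloud(d)-o)@F.T*1000;w=Q.reshape(-1,3)
for lo,hi in((2,8),(10,22),(26,31),(34,46)):
    m=(w[:,2]>lo)&(w[:,2]<hi)&(abs(w[:,1])<32)&(w[:,0]>-36)&(w[:,0]<-6);x=w[m]
    if len(x)>50:
        r=least_squares(lambda c:np.hypot(x[:,0]-c[0],x[:,1]-c[1])-30,[0,0],loss='soft_l1');print("z",lo,hi,"centre",r.x.round(1),np.sqrt(np.mean(r.fun**2)).round(2),len(x))
m=(abs(w[:,1])<25)&(abs(w[:,0])<15)&(w[:,2]>5)&(w[:,2]<52);print("z pct",np.nanpercentile(w[m][:,2],[2,50,98]).round(1) if m.sum() else None)
cv2.imwrite("pics/chk%d.png"%int(observe()["time_s"]*10),d["pixels"])
E
python3 chk.py
```

```text
t 20.6 q [-0.7   0.72 -0.01  2.05  1.48  0.47 -0.81] grasp in frame [-106.3    0.6   10.9] rot err deg [-0.1 -0.2  0.2] F frame [-0.2  0.4  0.7] gap 0.0855 grip 0.0
z 2 8 centre [-0.7  0.4] 0.53 597
z 10 22 centre [-0.9 -0.8] 0.52 1161
z pct [14.2 14.2 14.2]
```

```bash
cat > s3.py <<'E'
from search import *
s=observe();q0=np.array(s["q"]);rel(CRAD,1)
fin=[[0,0,.275,0,0,0]]*10
for flip in(0,1):
    Rf,pf=tcp(*RACK,-110,66,12.7,flip)
    for nw in(1,2):
        b=search(q0,Rf,pf,fin,N=110,nw=nw,tilt=.7,sh=.08,up=(.04,.16),seed=3)
        if len(b)>1:
            print("flip",flip,nw,round(b[0],3),len(b[1]),b[2].round(2),b[3].round(2),b[4].round(2),[p.round(3).tolist() for R,p in b[5]]);np.save(f"b{flip}{nw}.npy",np.array([np.r_[R.ravel(),p] for R,p in b[5]]))
        else:print(flip,nw,"none")
E
time python3 s3.py
```

```text
t 20.65 q [-0.7   0.71 -0.01  2.05  1.47  0.47 -0.81] grasp in frame [-109.     1.4   11.2] rot err deg [ 0.  -0.1  0.2] F frame [-3.8  2.7  1.5] gap 0.0854 grip 0.0
flip 0 1 0.277 25 [ 1.04  0.89 -1.05  2.08  1.41  0.34 -2.05] [ 0.91  1.13 -1.04  2.03  1.88  0.47 -2.44] 0.33 [[0.567, 0.012, 0.316], [0.522, -0.152, 0.159]]
flip 0 2 -0.058 29 [ 0.94  0.81 -0.82  2.09  1.24  0.14 -1.89] [ 0.79  1.02 -0.76  2.03  2.22  0.23 -2.83] 0.0 [[0.536, 0.029, 0.241], [0.555, -0.061, 0.249], [0.522, -0.152, 0.159]]
flip 1 1 0.098 17 [ 0.99  0.84 -0.92  2.09  1.32  0.22  1.18] [ 0.87  1.09 -0.95  2.03  1.93  0.38  0.62] 0.13 [[0.599, -0.026, 0.305], [0.522, -0.152, 0.159]]
flip 1 2 0.23 19 [ 1.12  1.02 -1.32  2.08  1.47  0.6   1.05] [ 0.97  1.23 -1.23  2.03  1.8   0.66  0.82] 0.6 [[0.54, 0.16, 0.269], [0.555, -0.03, 0.256], [0.522, -0.152, 0.159]]
real	2m17.906s
user	2m17.573s
sys	0m0.143s
```

```bash
cat > s4.py <<'E'
from search import *
import sys
W=[(a[:9].reshape(3,3),a[9:]) for a in np.load(sys.argv[1])];k=int(sys.argv[2]);ff=1.3
s=observe();q0=np.array(s["q"]);p0,R0=fk(q0);a=(R0.as_matrix(),p0);print(q0.round(2),p0.round(3))
q=q0
for i,b in enumerate(W[k:]):
    n=len(seg(*a,*b));n=int(np.ceil(n*(ff if i==0 else 1)));rows=seg(*a,*b,n);q,o=follow(q,rows);print("wp",k+i,n,q.round(2),"min q6",np.array(o)[:,5].min().round(2))
    v=np.abs(np.diff(np.vstack([a_ for a_ in o]),axis=0)).max(0)*8;print(" max speed",v.round(1))
    if i==0:show(rows)
    a=b
E
python3 s4.py b12.npy 0
```

```text
[-0.7   0.71 -0.01  2.05  1.47  0.47 -0.81] [0.528 0.217 0.157]
wp 0 8 [ 0.59  0.8  -1.23  1.86  0.64  0.55  0.56] min q6 0.19
 max speed [1.9 0.6 2.1 0.4 1.5 0.9 2.2]
max 0.7220536427063474
-0.26, -0.16, -0.25, -0.72, 0.51, 0.09
-0.24, -0.14, -0.28, -0.72, 0.51, 0.09
-0.23, -0.11, -0.3, -0.72, 0.51, 0.09
-0.22, -0.09, -0.32, -0.72, 0.51, 0.09
-0.2, -0.06, -0.33, -0.72, 0.51, 0.09
-0.18, -0.03, -0.35, -0.72, 0.51, 0.09
-0.16, -0, -0.36, -0.72, 0.51, 0.09
-0.14, 0.02, -0.37, -0.72, 0.51, 0.09
wp 1 7 [ 0.74  1.18 -1.54  1.18  0.61  1.56  1.67] min q6 0.69
 max speed [0.4 0.6 0.6 0.9 0.1 1.2 1.3]
wp 2 6 [ 1.12  1.07 -1.37  2.04  1.45  0.67  1.09] min q6 0.67
 max speed [0.6 0.2 0.6 1.2 2.2 1.3 1.8]
```

```bash
python3 s4.py b01.npy 0
```

```text
[-0.7   0.71 -0.01  2.05  1.47  0.47 -0.81] [0.528 0.217 0.157]
wp 0 23 [ 1.01  0.8  -1.33  2.15  1.97  0.21 -2.02] min q6 0.1
 max speed [0.9 0.3 0.7 0.1 0.4 0.4 0.6]
max 0.6847480902187261
-0.18, -0.2, -0.09, -0.24, 0.22, 0.68
-0.19, -0.19, -0.1, -0.24, 0.22, 0.68
-0.2, -0.17, -0.11, -0.24, 0.22, 0.68
-0.21, -0.15, -0.12, -0.24, 0.22, 0.68
-0.22, -0.13, -0.13, -0.24, 0.22, 0.68
-0.22, -0.11, -0.13, -0.24, 0.22, 0.68
-0.23, -0.09, -0.14, -0.24, 0.22, 0.68
-0.23, -0.07, -0.15, -0.24, 0.22, 0.68
-0.23, -0.05, -0.16, -0.24, 0.22, 0.68
-0.23, -0.03, -0.16, -0.24, 0.22, 0.68
-0.23, -0.01, -0.17, -0.24, 0.22, 0.68
-0.22, 0.01, -0.17, -0.24, 0.22, 0.68
-0.22, 0.03, -0.18, -0.24, 0.22, 0.68
-0.21, 0.05, -0.18, -0.24, 0.22, 0.68
-0.2, 0.07, -0.19, -0.24, 0.22, 0.68
-0.19, 0.09, -0.19, -0.24, 0.22, 0.68
-0.18, 0.11, -0.19, -0.24, 0.22, 0.68
-0.17, 0.12, -0.19, -0.24, 0.22, 0.68
-0.16, 0.14, -0.19, -0.24, 0.22, 0.68
-0.14, 0.16, -0.19, -0.24, 0.22, 0.68
-0.12, 0.17, -0.19, -0.24, 0.22, 0.68
-0.11, 0.18, -0.19, -0.24, 0.22, 0.68
-0.09, 0.2, -0.19, -0.24, 0.22, 0.68
wp 1 8 [ 1.06  0.9  -1.06  2.12  1.5   0.34 -2.13] min q6 0.25
 max speed [0.1 0.1 0.4 0.2 0.9 0.3 0.4]
```

>>> arm_command(motion=[-0.18, -0.2, -0.09, -0.24, 0.22, 0.68, -1, -0.19, -0.19, -0.1, -0.24, 0.22, 0.68, -1, -0.2, -0.17, -0.11, -0.24, 0.22, 0.68, -1, -0.21, -0.15, -0.12, -0.24, 0.22, 0.68, -1, -0.22, -0.13, -0.13, -0.24, 0.22, 0.68, -1, -0.22, -0.11, -0.13, -0.24, 0.22, 0.68, -1, -0.23, -0.09, -0.14, -0.24, 0.22, 0.68, -1, -0.23, -0.07, -0.15, -0.24, 0.22, 0.68, -1, -0.23, -0.05, -0.16, -0.24, 0.22, 0.68, -1, -0.23, -0.03, -0.16, -0.24, 0.22, 0.68, -1])

```text
time_s: 21.9
position: [0.5462, 0.1266, 0.2236]
orientation: [1.221, 2.451, 0.534]
force: [-0.0, 0.6, 0.1]
finger_gap: 0.0853
grip_force: 0.0
```

```bash
python3 s4.py b01.npy 0
```

```text
[-0.1   0.53 -0.24  2.12  1.73  0.08 -1.34] [0.547 0.127 0.224]
wp 0 13 [ 1.01  0.8  -1.34  2.15  1.93  0.21 -1.99] min q6 0.08
 max speed [0.9 0.3 0.8 0.  0.2 0.2 0.5]
max 0.6861462646571231
-0.23, -0.01, -0.17, -0.25, 0.22, 0.69
-0.22, 0.01, -0.18, -0.25, 0.22, 0.69
-0.22, 0.03, -0.18, -0.25, 0.22, 0.69
-0.21, 0.05, -0.19, -0.25, 0.22, 0.69
-0.2, 0.07, -0.19, -0.25, 0.22, 0.69
-0.19, 0.09, -0.19, -0.25, 0.22, 0.69
-0.18, 0.11, -0.2, -0.25, 0.22, 0.69
-0.17, 0.12, -0.2, -0.25, 0.22, 0.69
-0.15, 0.14, -0.2, -0.25, 0.22, 0.69
-0.14, 0.16, -0.2, -0.25, 0.22, 0.69
-0.12, 0.17, -0.2, -0.25, 0.22, 0.69
-0.1, 0.18, -0.19, -0.25, 0.22, 0.69
-0.09, 0.19, -0.19, -0.25, 0.22, 0.69
wp 1 8 [ 1.07  0.91 -1.1   2.12  1.49  0.37 -2.13] min q6 0.26
 max speed [0.1 0.2 0.4 0.2 0.8 0.3 0.4]
```

As modelled; continue.

>>> arm_command(motion=[-0.23, -0.01, -0.17, -0.25, 0.22, 0.69, -1, -0.22, 0.01, -0.18, -0.25, 0.22, 0.69, -1, -0.22, 0.03, -0.18, -0.25, 0.22, 0.69, -1, -0.21, 0.05, -0.19, -0.25, 0.22, 0.69, -1, -0.2, 0.07, -0.19, -0.25, 0.22, 0.69, -1, -0.19, 0.09, -0.19, -0.25, 0.22, 0.69, -1, -0.18, 0.11, -0.2, -0.25, 0.22, 0.69, -1, -0.17, 0.12, -0.2, -0.25, 0.22, 0.69, -1, -0.15, 0.14, -0.2, -0.25, 0.22, 0.69, -1, -0.14, 0.16, -0.2, -0.25, 0.22, 0.69, -1])

```text
time_s: 23.15
position: [0.5621, 0.0378, 0.2947]
orientation: [1.999, 1.947, 1.195]
force: [1.0, 0.7, -0.1]
finger_gap: 0.0856
grip_force: 0.0
```

```bash
python3 s4.py b01.npy 0; echo; python3 s4.py b01.npy 1
```

```text
[ 0.84  0.68 -1.14  2.13  1.9   0.15 -1.84] [0.563 0.038 0.295]
wp 0 4 [ 1.    0.79 -1.33  2.14  1.92  0.21 -1.99] min q6 0.16
 max speed [0.3 0.2 0.4 0.  0.1 0.1 0.3]
max 0.5077072265642629
-0.09, 0.12, -0.14, -0.17, 0.18, 0.51
-0.08, 0.13, -0.14, -0.17, 0.18, 0.51
-0.07, 0.14, -0.14, -0.17, 0.18, 0.51
-0.06, 0.14, -0.14, -0.17, 0.18, 0.51
wp 1 8 [ 1.06  0.9  -1.09  2.12  1.48  0.36 -2.12] min q6 0.25
 max speed [0.1 0.2 0.4 0.2 0.8 0.3 0.4]

[ 0.84  0.68 -1.14  2.13  1.9   0.15 -1.84] [0.563 0.038 0.295]
wp 1 15 [ 1.03  0.88 -1.02  2.11  1.45  0.3  -2.1 ] min q6 0.18
 max speed [0.2 0.2 0.2 0.1 0.6 0.2 0.3]
max 0.652723887601247
-0.37, -0.13, -0.02, 0.01, -0.18, 0.65
-0.38, -0.1, -0.01, 0.01, -0.18, 0.65
-0.39, -0.08, -0.01, 0.01, -0.18, 0.65
-0.39, -0.05, 0, 0.01, -0.18, 0.65
-0.39, -0.02, 0.01, 0.01, -0.18, 0.65
-0.4, 0, 0.02, 0.01, -0.18, 0.65
-0.39, 0.03, 0.02, 0.01, -0.18, 0.65
-0.39, 0.06, 0.03, 0.01, -0.18, 0.65
-0.38, 0.08, 0.04, 0.01, -0.18, 0.65
-0.38, 0.11, 0.05, 0.01, -0.18, 0.65
-0.37, 0.14, 0.05, 0.01, -0.18, 0.65
-0.36, 0.16, 0.06, 0.01, -0.18, 0.65
-0.34, 0.18, 0.07, 0.01, -0.18, 0.65
-0.33, 0.21, 0.07, 0.01, -0.18, 0.65
-0.31, 0.23, 0.08, 0.01, -0.18, 0.65
```

>>> arm_command(motion=[-0.09, 0.12, -0.14, -0.17, 0.18, 0.51, -1, -0.08, 0.13, -0.14, -0.17, 0.18, 0.51, -1, -0.07, 0.14, -0.14, -0.17, 0.18, 0.51, -1, -0.06, 0.14, -0.14, -0.17, 0.18, 0.51, -1])

```text
time_s: 23.65
position: [0.5665, 0.0121, 0.3147]
orientation: [2.2, 1.73, 1.384]
force: [0.2, 0.4, -0.7]
finger_gap: 0.0857
grip_force: 0.0
```

```bash
python3 s4.py b01.npy 1
```

```text
[ 1.    0.79 -1.33  2.14  1.92  0.2  -1.98] [0.567 0.012 0.315]
wp 1 11 [ 1.06  0.9  -1.08  2.11  1.46  0.36 -2.1 ] min q6 0.23
 max speed [0.1 0.1 0.3 0.2 0.6 0.2 0.3]
max 0.6990090981775069
-0.51, -0.11, -0.03, 0.01, -0.34, 0.7
-0.52, -0.08, -0.01, 0.01, -0.34, 0.7
-0.52, -0.04, 0.01, 0.01, -0.34, 0.7
-0.52, 0, 0.03, 0.01, -0.34, 0.7
-0.52, 0.04, 0.05, 0.01, -0.34, 0.7
-0.52, 0.08, 0.06, 0.01, -0.34, 0.7
-0.51, 0.11, 0.08, 0.01, -0.34, 0.7
-0.49, 0.15, 0.1, 0.01, -0.34, 0.7
-0.48, 0.19, 0.12, 0.01, -0.34, 0.7
-0.46, 0.22, 0.13, 0.01, -0.34, 0.7
-0.44, 0.25, 0.15, 0.01, -0.34, 0.7
```

>>> arm_command(motion=[-0.51, -0.11, -0.03, 0.01, -0.34, 0.7, -1, -0.52, -0.08, -0.01, 0.01, -0.34, 0.7, -1, -0.52, -0.04, 0.01, 0.01, -0.34, 0.7, -1, -0.52, 0, 0.03, 0.01, -0.34, 0.7, -1, -0.52, 0.04, 0.05, 0.01, -0.34, 0.7, -1, -0.52, 0.08, 0.06, 0.01, -0.34, 0.7, -1, -0.51, 0.11, 0.08, 0.01, -0.34, 0.7, -1, -0.49, 0.15, 0.1, 0.01, -0.34, 0.7, -1, -0.48, 0.19, 0.12, 0.01, -0.34, 0.7, -1, -0.46, 0.22, 0.13, 0.01, -0.34, 0.7, -1])

```text
time_s: 24.9
position: [0.5252, -0.1382, 0.1721]
orientation: [-2.797, -0.779, -0.863]
force: [-0.7, 0.3, -0.0]
finger_gap: 0.0857
grip_force: 0.0
```

```bash
python3 - <<'E'
from station import *
from h import *
from kin import *
rel(RACK,0);d=snapshot("wrist");dishfit(d,66)
q0=np.array(observe()["q"]);p0,R0=fk(q0);Rf,pf=tcp(*RACK,-40,66,12.7,0)
rows=seg(R0.as_matrix(),p0,Rf,pf,7);q,o=follow(q0,rows);print(q.round(2));show(rows)
q,o=follow(q,[[0,0,.25,0,0,0]]*4);print(q.round(2))
E
```

```text
t 24.9 q [ 1.04  0.88 -1.08  2.11  1.5   0.33 -2.1 ] grasp in frame [-116.4   77.2   26.2] rot err deg [ 0.3 -1.7  3.9] F frame [-0.2  0.5 -0.4] gap 0.0857 grip 0.0
disc centre [ 0.1 65.5] 0.55 1651
lid top 23.4
[ 0.96  1.05 -1.06  2.06  1.76  0.43 -2.35]
max 0.2707092451953796
-0.06, 0.03, 0.27, 0.01, -0.04, 0.09
-0.06, 0.03, 0.27, 0.01, -0.04, 0.09
-0.05, 0.03, 0.27, 0.01, -0.04, 0.09
-0.05, 0.03, 0.27, 0.01, -0.04, 0.09
-0.05, 0.03, 0.27, 0.01, -0.04, 0.09
-0.05, 0.03, 0.27, 0.01, -0.04, 0.09
-0.05, 0.03, 0.27, 0.01, -0.04, 0.09
[ 0.92  1.14 -1.06  2.03  1.86  0.49 -2.42]
```

>>> arm_command(motion=[-0.1, 0.06, 0.2, 0.02, -0.07, 0.16, -1, -0.1, 0.06, 0.2, 0.02, -0.07, 0.16, -1, -0.09, 0.05, 0.2, 0.02, -0.07, 0.16, -1, -0.06, 0.03, 0.2, 0.01, -0.05, 0.15, -1, 0, 0, 0.25, 0, 0, 0, -1, 0, 0, 0.25, 0, 0, 0, -1, 0, 0, 0.25, 0, 0, 0, -1])

```text
time_s: 25.82
position: [0.5497, -0.1346, 0.1129]
orientation: [-2.814, -0.694, -0.815]
force: [-0.3, 0.0, 0.2]
finger_gap: 0.0853
grip_force: 0.0
```

```bash
python3 - <<'E'
from station import *
from h import *
from kin import *
rel(RACK,0);d=snapshot("wrist");dishfit(d,66)
plan(*tcp(*RACK,0,65.6,12.7,0),6)
E
```

```text
t 25.82 q [ 0.96  1.01 -1.05  2.07  1.72  0.4  -2.32] grasp in frame [-53.8  68.9  15.6] rot err deg [-0.1 -0.3  0.4] F frame [-0.3  0.2 -0.2] gap 0.0853 grip 0.0
disc centre [ 0.2 65.6] 0.5 2844
lid top 23.4
max 0.22
-0.01, 0.02, 0.22, -0, -0.01, 0.01
-0.01, 0.02, 0.22, -0, -0.01, 0.01
-0.01, 0.02, 0.22, -0, -0.01, 0.01
-0.01, 0.02, 0.22, -0, -0.01, 0.01
-0.01, 0.02, 0.22, -0, -0.01, 0.01
-0.01, 0.02, 0.22, -0, -0.01, 0.01
```

>>> arm_command(motion=[-0.04, 0.04, 0.15, 0, -0.03, 0.03, -1, -0.03, 0.03, 0.2, 0, -0.02, 0.03, -1, 0, 0, 0.25, 0, 0, 0, -1, 0, 0, 0.25, 0, 0, 0, -1, 0, 0, 0.25, 0, 0, 0, -1, 0, 0, 0.2, 0, 0, 0, -1, 0, 0, 0, 0, 0, 0, 0.3, 0, 0, 0, 0, 0, 0, 1, 0, 0, 0, 0, 0, 0, 1, 0, 0, 0, 0, 0, 0, 1], squeeze=40)

```text
time_s: 27.12
position: [0.573, -0.1257, 0.0682]
orientation: [-2.817, -0.686, -0.807]
force: [-2.7, 0.8, 5.9]
finger_gap: 0.0589
grip_force: 42.6
```

```bash
cat > s5.py <<'E'
from search import *
rel(RACK,0)
q0=np.array(observe()["q"]);
up=[[.05,0,-.1,0,0,0],[.05,0,-.2,0,0,0],[.05,0,-.4,0,0,0]]+[[.2,0,-.5,0,0,0]]*2+[[.3,0,-.6,0,0,0]]*2
q1,_=follow(q0,up);print("up",q1.round(2),fk(q1)[0].round(3))
fin=[[0,0,.25,0,0,0]]*10
Rf,pf=tcp(*CRAD,-100,0,42,1);p1,R1=fk(q1)
r=seg(R1.as_matrix(),p1,Rf,pf);q,o=follow(q1,r);e=follow(q,fin);print("direct",len(r),q.round(2),e[0].round(2),np.array(o)[:,5].min())
b=search(q1,Rf,pf,fin,N=110,nw=1,tilt=.6,sh=.08,up=(.03,.14),seed=5);print(round(b[0],3),len(b[1]),b[2].round(2),b[3].round(2),b[4].round(2),[p.round(3).tolist() for R,p in b[5]])
np.save("c.npy",np.array([np.r_[R.ravel(),p] for R,p in b[5]]))
E
python3 s5.py
```

```text
t 27.12 q [ 0.92  1.13 -1.05  2.03  1.85  0.48 -2.41] grasp in frame [-2.7 66.2 13.2] rot err deg [-0.1  0.   0. ] F frame [-6.1  1.9  1.4] gap 0.0589 grip 42.6
up [ 1.02  0.89 -1.16  1.98  1.21  0.46 -1.9 ] [ 0.554 -0.136  0.191]
direct 25 [-0.15  0.89 -0.98  2.01  1.57  1.18 -0.75] [-0.12  1.06 -0.9   1.94  1.76  1.15 -0.77] 0.4840462271459589
0.435 24 [-0.1   0.92 -1.07  1.97  1.56  1.26 -0.7 ] [-0.07  1.09 -0.99  1.9   1.75  1.22 -0.7 ] 1.22 [[0.559, 0.038, 0.217], [0.557, 0.206, 0.166]]
```

>>> arm_command(motion=[0.05, 0, -0.1, 0, 0, 0, 1, 0.05, 0, -0.2, 0, 0, 0, 1, 0.05, 0, -0.4, 0, 0, 0, 1, 0.2, 0, -0.5, 0, 0, 0, 1, 0.2, 0, -0.5, 0, 0, 0, 1, 0.3, 0, -0.6, 0, 0, 0, 1, 0.3, 0, -0.7, 0, 0, 0, 1])

```text
time_s: 28.0
position: [0.5511, -0.137, 0.1955]
orientation: [-2.818, -0.687, -0.807]
force: [0.4, -1.2, -0.6]
finger_gap: 0.0589
grip_force: 43.2
```

```bash
cat > s6.py <<'E'
from search import *
import sys
rel(CRAD,1);q0=np.array(observe()["q"]);p0,R0=fk(q0);W=[]
Rf,pf=tcp(*CRAD,-105,0,44,1)
n=int(sys.argv[1]);bump=float(sys.argv[2])
pm=(p0+pf)/2+[0,0,bump];Rm=R0.as_matrix()@Ro.from_rotvec(Ro.from_matrix(R0.as_matrix().T@Rf).as_rotvec()/2).as_matrix()
r=seg(R0.as_matrix(),p0,Rm,pm,n//2)+seg(Rm,pm,Rf,pf,n-n//2);q,o=follow(q0,r);o=np.array(o);print(len(r),q.round(2),"min q6",o[:,5].min().round(2),"speed",(abs(np.diff(o,axis=0)).max(0)*8).round(1),p0,pm,pf)
q,o=follow(q,[[0,0,.26,0,0,0]]*10);print(q.round(2));show(r)
E
python3 s6.py 28 .04
```

```text
t 28.0 q [ 1.01  0.87 -1.14  1.98  1.16  0.44 -1.86] grasp in frame [ -72.3 -344.2  142.4] rot err deg [  -0.   -30.  -139.6] F frame [ 0.8 -1.1  0.3] gap 0.0589 grip 43.2
28 [-0.13  0.89 -1.02  2.    1.56  1.21 -0.73] min q6 0.46 speed [0.4 0.1 0.1 0.  0.2 0.3 0.4] [ 0.55160012 -0.13716758  0.19569439] [0.55360019 0.03453356 0.22339039] [0.55560025 0.20623469 0.17108638]
[-0.1   1.08 -0.94  1.93  1.76  1.18 -0.75]
max 0.8308767943479841
0.15, -0.27, 0.03, -0, -0.18, -0.83
0.17, -0.26, 0.03, -0, -0.18, -0.83
0.19, -0.24, 0.03, -0, -0.18, -0.83
0.22, -0.22, 0.02, -0, -0.18, -0.83
0.23, -0.2, 0.02, -0, -0.18, -0.83
0.25, -0.18, 0.02, -0, -0.18, -0.83
0.27, -0.16, 0.01, -0, -0.18, -0.83
0.28, -0.14, 0.01, -0, -0.18, -0.83
0.29, -0.11, 0, -0, -0.18, -0.83
0.3, -0.09, -0.01, -0, -0.18, -0.83
0.3, -0.06, -0.01, -0, -0.18, -0.83
0.31, -0.03, -0.02, -0, -0.18, -0.83
0.31, -0.01, -0.02, -0, -0.18, -0.83
0.31, 0.02, -0.03, -0, -0.18, -0.83
0.3, -0.01, 0.1, -0, -0.18, -0.83
0.31, 0.02, 0.09, -0, -0.18, -0.83
0.3, 0.05, 0.09, -0, -0.18, -0.83
0.3, 0.07, 0.08, -0, -0.18, -0.83
0.29, 0.1, 0.08, -0, -0.18, -0.83
0.29, 0.13, 0.07, -0, -0.18, -0.83
0.28, 0.15, 0.07, -0, -0.18, -0.83
0.26, 0.17, 0.06, -0, -0.18, -0.83
0.25, 0.2, 0.06, -0, -0.18, -0.83
0.23, 0.22, 0.05, -0, -0.18, -0.83
0.21, 0.24, 0.05, -0, -0.18, -0.83
0.19, 0.25, 0.04, -0, -0.18, -0.83
0.17, 0.27, 0.04, -0, -0.18, -0.83
0.15, 0.28, 0.04, -0, -0.18, -0.83
```

>>> arm_command(motion=[0.15, -0.27, 0.03, 0, -0.18, -0.83, 1, 0.17, -0.26, 0.03, 0, -0.18, -0.83, 1, 0.19, -0.24, 0.03, 0, -0.18, -0.83, 1, 0.22, -0.22, 0.02, 0, -0.18, -0.83, 1, 0.23, -0.2, 0.02, 0, -0.18, -0.83, 1, 0.25, -0.18, 0.02, 0, -0.18, -0.83, 1, 0.27, -0.16, 0.01, 0, -0.18, -0.83, 1, 0.28, -0.14, 0.01, 0, -0.18, -0.83, 1, 0.29, -0.11, 0, 0, -0.18, -0.83, 1, 0.3, -0.09, -0.01, 0, -0.18, -0.83, 1])

```text
time_s: 29.25
position: [0.5525, -0.0142, 0.2146]
orientation: [2.314, 1.815, 0.551]
force: [-0.8, 0.0, -0.8]
finger_gap: 0.0587
grip_force: 43.2
```

>>> arm_command(motion=[0.3, -0.06, -0.01, 0, -0.18, -0.83, 1, 0.31, -0.03, -0.02, 0, -0.18, -0.83, 1, 0.31, -0.01, -0.02, 0, -0.18, -0.83, 1, 0.31, 0.02, -0.03, 0, -0.18, -0.83, 1, 0.3, -0.01, 0.1, 0, -0.18, -0.83, 1, 0.31, 0.02, 0.09, 0, -0.18, -0.83, 1, 0.3, 0.05, 0.09, 0, -0.18, -0.83, 1, 0.3, 0.07, 0.08, 0, -0.18, -0.83, 1, 0.29, 0.1, 0.08, 0, -0.18, -0.83, 1, 0.29, 0.13, 0.07, 0, -0.18, -0.83, 1])

```text
time_s: 30.5
position: [0.5539, 0.1081, 0.1996]
orientation: [1.282, 2.415, 0.179]
force: [0.6, 0.1, -1.2]
finger_gap: 0.059
grip_force: 43.2
```

```bash
python3 s6.py 9 0
```

```text
t 30.5 q [ 0.22  0.8  -1.14  1.99  1.4   1.03 -1.05] grasp in frame [-114.6  -96.3   87.2] rot err deg [ -0.1  -8.6 -39.8] F frame [ 1.3  0.2 -0.2] gap 0.059 grip 43.2
9 [-0.12  0.89 -1.04  1.98  1.55  1.22 -0.7 ] min q6 1.05 speed [0.4 0.1 0.1 0.  0.2 0.2 0.3] [0.5544686  0.10804236 0.19990169] [0.55503443 0.15713852 0.18549404] [0.55560025 0.20623469 0.17108638]
[-0.09  1.07 -0.95  1.91  1.75  1.19 -0.71]
max 0.8300993088455756
0.27, 0.15, 0.06, -0, -0.18, -0.83
0.26, 0.17, 0.06, -0, -0.18, -0.83
0.25, 0.2, 0.05, -0, -0.18, -0.83
0.23, 0.22, 0.05, -0, -0.18, -0.83
0.17, 0.19, 0.03, -0, -0.14, -0.66
0.16, 0.2, 0.03, -0, -0.14, -0.66
0.14, 0.21, 0.03, -0, -0.14, -0.66
0.13, 0.22, 0.03, -0, -0.14, -0.66
0.11, 0.23, 0.03, -0, -0.14, -0.66
```

>>> arm_command(motion=[0.27, 0.15, 0.06, 0, -0.18, -0.83, 1, 0.26, 0.17, 0.06, 0, -0.18, -0.83, 1, 0.25, 0.2, 0.05, 0, -0.18, -0.83, 1, 0.23, 0.22, 0.05, 0, -0.18, -0.83, 1, 0.17, 0.19, 0.03, 0, -0.14, -0.66, 1, 0.16, 0.2, 0.03, 0, -0.14, -0.66, 1, 0.14, 0.21, 0.03, 0, -0.14, -0.66, 1, 0.13, 0.22, 0.03, 0, -0.14, -0.66, 1, 0.11, 0.23, 0.03, 0, -0.14, -0.66, 1, 0, 0, 0, 0, 0, 0, 1])

```text
time_s: 31.75
position: [0.5551, 0.2065, 0.1704]
orientation: [0.384, 2.561, -0.109]
force: [0.4, -0.6, -0.9]
finger_gap: 0.0584
grip_force: 43.2
```

```bash
python3 - <<'E'
from station import *
from h import *
from scipy.optimize import least_squares
rel(CRAD,1)
d=snapshot("wrist");F,o=CRAD;w=((cloud(d)-o)@F.T*1000).reshape(-1,3)
for lo,hi in((2,8),(11,22)):
    m=(w[:,2]>lo)&(w[:,2]<hi)&(abs(w[:,1])<32)&(w[:,0]>-36)&(w[:,0]<-6);x=w[m]
    if len(x)>50:
        r=least_squares(lambda c:np.hypot(x[:,0]-c[0],x[:,1]-c[1])-30,[0,0],loss='soft_l1');print("z",lo,hi,"centre",r.x.round(1),len(x))
m=(abs(w[:,1])<20)&(w[:,0]>-34)&(w[:,0]<-20)&(w[:,2]>-10)&(w[:,2]<40);print("dish1 z range",np.nanpercentile(w[m][:,2],[1,99]).round(1))
s=observe();R=Ro.from_rotvec(s["orientation"]).as_matrix();t=((cloud(d)-np.array(s["position"]))@R*1000).reshape(-1,3)
m=(abs(t[:,1])<20)&(t[:,2]>-62)&(t[:,2]<-10)&(abs(t[:,0])<25)
print("lid face tool x",np.nanpercentile(t[m][:,0],[2,50,98]).round(1))
plan(*tcp(*CRAD,-45,0,38.5,1),6)
E
```

```text
t 31.75 q [-0.12  0.89 -1.04  1.96  1.54  1.22 -0.69] grasp in frame [-104.7    0.2   43.2] rot err deg [-0.1 -0.2 -0.2] F frame [ 1.  -0.5  0. ] gap 0.0584 grip 43.2
z 2 8 centre [-0.7  0.4] 695
z 11 22 centre [-0.9 -0.8] 1233
dish1 z range [-6.5 22.8]
lid face tool x [-9.3 11.2 12.1]
max 0.25
0.02, 0, 0.25, -0, -0, -0.01
0.02, 0, 0.25, -0, -0, -0.01
0.02, 0, 0.25, -0, -0, -0.01
0.02, 0, 0.25, -0, -0, -0.01
0.02, 0, 0.25, -0, -0, -0.01
0.02, 0, 0.25, -0, -0, -0.01
```

>>> arm_command(motion=[0.03, 0, 0.25, 0, 0, 0, 1, 0.03, 0, 0.25, 0, 0, 0, 1, 0.03, 0, 0.25, 0, 0, 0, 1, 0.03, 0, 0.25, 0, 0, 0, 1, 0.02, 0, 0.25, 0, 0, 0, 1, 0, 0, 0.2, 0, 0, 0, 1, 0, 0, 0, 0, 0, 0, 1])

```text
time_s: 32.67
position: [0.5802, 0.1982, 0.1177]
orientation: [0.386, 2.561, -0.11]
force: [0.1, 0.2, -0.7]
finger_gap: 0.0589
grip_force: 43.2
```

```bash
python3 - <<'E'
from h import *
rel(CRAD,1);plan(*tcp(*CRAD,-10,0,37.5,1),10)
E
```

```text
t 32.67 q [-0.11  1.   -0.99  1.95  1.66  1.21 -0.72] grasp in frame [-46.   -0.5  37.7] rot err deg [-0.2 -0.2 -0.3] F frame [ 0.6  0.2 -0.3] gap 0.0589 grip 43.2
max 0.09
-0, 0, 0.09, -0, -0, -0
0, 0, 0.09, -0, -0, -0
0, 0, 0.09, -0, -0, -0
0, 0, 0.09, -0, -0, -0
0, 0, 0.09, -0, -0, -0
0, 0, 0.09, -0, -0, -0
0, 0, 0.09, -0, -0, -0
0, 0, 0.09, -0, -0, -0
0, 0, 0.09, -0, -0, -0
0, 0, 0.09, -0, -0, -0
```

>>> arm_command(motion=[0, 0.01, 0.1, 0, 0, 0, 1, 0, 0, 0.12, 0, 0, 0, 1, 0, 0, 0.12, 0, 0, 0, 1, 0, 0, 0.12, 0, 0, 0, 1, 0, 0, 0.12, 0, 0, 0, 1, 0, 0, 0.12, 0, 0, 0, 1, 0, 0, 0.1, 0, 0, 0, 1, 0, 0, 0.08, 0, 0, 0, 1, 0, 0, 0, 0, 0, 0, 1])

```text
time_s: 33.8
position: [0.598, 0.1933, 0.0881]
orientation: [0.386, 2.561, -0.109]
force: [0.4, 0.1, -0.5]
finger_gap: 0.0587
grip_force: 43.2
```

```bash
python3 - <<'E'
from h import *
rel(CRAD,1)
E
```

```text
t 33.8 q [-0.1   1.06 -0.96  1.92  1.72  1.19 -0.72] grasp in frame [-11.2  -0.1  37.7] rot err deg [-0.1 -0.2 -0.3] F frame [0.6 0.2 0.1] gap 0.0587 grip 43.2
```

>>> arm_command(motion=[0, 0, 0.05, 0, 0, 0, 1, 0, 0, 0.05, 0, 0, 0, 1, 0, 0, 0.04, 0, 0, 0, 1, 0, 0, 0, 0, 0, 0, 1])

```text
time_s: 34.3
position: [0.6008, 0.1924, 0.0834]
orientation: [0.385, 2.561, -0.109]
force: [0.2, -0.0, -0.1]
finger_gap: 0.0585
grip_force: 43.2
```

>>> arm_command(motion=[0, 0, 0.02, 0, 0, 0, 1])

```text
time_s: 34.42
position: [0.6012, 0.1924, 0.0829]
orientation: [0.385, 2.561, -0.109]
force: [-0.0, 0.3, -1.9]
finger_gap: 0.0589
grip_force: 43.2
```

```bash
python3 - <<'E'
from h import *
rel(CRAD,1)
E
```

```text
t 34.42 q [-0.1   1.07 -0.96  1.91  1.74  1.19 -0.72] grasp in frame [-5.   0.  37.8] rot err deg [-0.1 -0.1 -0.3] F frame [ 1.6  0.3 -1.1] gap 0.0589 grip 43.2
```

>>> arm_command(motion=[0, 0, 0.02, 0, 0, 0, 1])

```text
time_s: 34.55
position: [0.6016, 0.1923, 0.0822]
orientation: [0.385, 2.561, -0.109]
force: [-0.9, 0.6, 0.8]
finger_gap: 0.0585
grip_force: 43.3
```

>>> arm_command(motion=[0, 0, 0.02, 0, 0, 0, 1])

```text
time_s: 34.67
position: [0.602, 0.1923, 0.0817]
orientation: [0.385, 2.561, -0.109]
force: [-4.8, -0.4, 8.7]
finger_gap: 0.0589
grip_force: 44.2
```

```bash
python3 - <<'E'
from h import *
rel(CRAD,1)
E
```

```text
t 34.67 q [-0.1   1.07 -0.95  1.91  1.74  1.19 -0.72] grasp in frame [-3.5  0.1 37.9] rot err deg [-0.1 -0.1 -0.3] F frame [-9.8 -1.8  0.8] gap 0.0589 grip 44.2
```

>>> arm_command(motion=[0, 0, -0.015, 0, 0, 0, 1, 0.03, 0, 0, 0, 0, 0, 1, 0.03, 0, 0, 0, 0, 0, 1])

```text
time_s: 35.05
position: [0.5998, 0.1927, 0.0807]
orientation: [0.386, 2.561, -0.11]
force: [-0.5, -1.2, 2.1]
finger_gap: 0.059
grip_force: 43.5
```

>>> arm_command(motion=[0.01, 0, 0, 0, 0, 0, 1])

```text
time_s: 35.17
position: [0.5994, 0.1928, 0.0805]
orientation: [0.385, 2.561, -0.11]
force: [-0.3, -1.0, 2.9]
finger_gap: 0.0587
grip_force: 43.5
```

```bash
python3 - <<'E'
from h import *
rel(CRAD,1)
E
```

```text
t 35.17 q [-0.1   1.07 -0.95  1.92  1.74  1.19 -0.73] grasp in frame [-3.9 -0.1 35. ] rot err deg [-0.2 -0.1 -0.3] F frame [-2.4 -1.   1.6] gap 0.0587 grip 43.5
```

>>> arm_command(motion=[0.015, 0, 0, 0, 0, 0, 1])

```text
time_s: 35.3
position: [0.5991, 0.193, 0.0803]
orientation: [0.385, 2.56, -0.11]
force: [1.1, -1.8, 4.0]
finger_gap: 0.0593
grip_force: 44.8
```

```bash
python3 - <<'E'
from h import *
rel(CRAD,1)
E
```

```text
t 35.3 q [-0.1   1.07 -0.95  1.92  1.74  1.2  -0.73] grasp in frame [-3.9 -0.  34.5] rot err deg [-0.2 -0.1 -0.3] F frame [-2.5 -1.4  3.5] gap 0.0593 grip 44.8
```

Touching (3.5 N, at the expected height). Release and withdraw.

>>> arm_command(motion=[0, 0, 0, 0, 0, 0, -0.2, 0, 0, 0, 0, 0, 0, -1, 0, 0, 0, 0, 0, 0, -1, 0, 0, -0.2, 0, 0, 0, -1, 0, 0, -0.4, 0, 0, 0, -1, 0, 0, -0.6, 0, 0, 0, -1, 0, 0, -0.7, 0, 0, 0, -1, 0, 0, -0.6, 0, 0, 0, -1, 0, 0, 0, 0, 0, 0, -1])

```text
time_s: 36.42
position: [0.5481, 0.2095, 0.1672]
orientation: [0.384, 2.559, -0.107]
force: [0.4, -0.6, 0.3]
finger_gap: 0.0855
grip_force: 0.0
```

```bash
python3 chk.py; python3 - <<'E'
from station import *
from h import *
F,o=CRAD
for n in("wrist","side","scene"):
    d=snapshot(n);w=((cloud(d)-o)@F.T*1000).reshape(-1,3)
    m=(abs(w[:,1])<27)&(w[:,0]>-28)&(w[:,0]<15)&(w[:,2]>30)&(w[:,2]<60)
    if m.sum()>20:
        print(n,m.sum(),np.nanpercentile(w[m],[2,50,98],axis=0).round(1).tolist())
E
```

```text
t 36.42 q [-0.13  0.89 -1.04  1.98  1.55  1.23 -0.72] grasp in frame [-106.     1.    35.1] rot err deg [-0.  -0.  -0.2] F frame [ 0.1 -0.5  0.6] gap 0.0855 grip 0.0
z 2 8 centre [-0.6  0.4] 0.53 661
z 10 22 centre [-0.9 -0.8] 0.53 1283
z 26 31 centre [-0.4 -0.3] 0.54 508
z 34 46 centre [-1.  -0.6] 0.51 1151
z pct None
wrist 794 [[-27.9, -26.2, 30.3], [-23.6, 12.3, 38.3], [-14.2, 26.2, 47.0]]
side 157 [[-27.1, -26.4, 31.4], [-10.3, -8.3, 48.7], [14.1, 23.2, 50.9]]
scene 264 [[-27.4, -25.1, 35.1], [-6.5, 1.2, 46.2], [14.0, 25.8, 50.6]]
```

```bash
python3 -c "
from station import *
print(job_done())"
```

```text
the job is handed in; nothing more can be done
None
```

Both dishes are stacked lid-down in the cradle under the toe, resting against the foot at its stop; I handed the job in at about 36.6 s, with no result shown back.

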